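# Unclamp the glued block and pack the carver's case

## Robot

A 6-joint arm with a two-finger parallel gripper is mounted at the origin on the work surface. World frame = base frame: x ahead of the robot, y to its left, z up, the work surface at z = 0. Lengths are in m, angles in rad, forces in N, time in s.
With the tool pointing down it reaches from about 0.35 to 0.875 m from the base axis. Payload 15.5 kg.
Tool frame: the origin (TCP) lies at the centre of the arm's flange, where the gripper is bolted on; the fingertips stand 173 mm ahead of it and the grasp point (between the pads) lies 155 mm ahead of it (arm.tcp_to_grasp is the distance from the TCP to the grasp point, in m); z points along the fingers, y is the line along which they close (so a half turn about z gives the same grasp; the last joint's range is limited). The gripper opens to 85 mm and grips with 20 to 120 N. Pads are 22 mm wide; open, the fingers measure 114 mm over their backs; the gripper's body (76 mm by 85 mm) begins 54 mm behind the grasp point. The pads swing forward as they close: fully open they stand 13 mm farther back than shut.
Start: joints at [1.214, 0.494, 1.345, -0, 1.302, -0.096], TCP at [0.161, 0.604, 0.405] pointing down, gripper open.
Joint ranges: [-2.91, 2.91], [-0.82, 2.16], [0.22, 2.67], [-1.22, 4.37], [0.12, 2.79], [-3.08, 3.08]. Speed limits (rad/s): [1.89, 1.89, 2.57, 3.01, 3.01, 3.01].

## Interface

Orientations are given as a 3x3 rotation matrix whose columns are the frame's x, y, z axes.
In Python, from cell import arm gives the robot as it stands.
- The arm moves only by the tool jog_arm, never from a script. Its argument "steps" is a list of rows, each an object of numbers: "tx", "ty", "tz": the shift along the tool's x, y, z in mm; "roll": the turn about the tool's z in degrees. A call has 1 to 5 rows; each row is the pose to reach, as a shift and turn from the pose commanded when the call began, along the tool's axes at that moment; what a row does not reach only later rows make up. A row lasts 1/12 s, in which the tool goes at most 41.7 mm and 7.16 degrees, less where a joint would pass 70% of its speed; a pose out of reach is approached as far as the arm can. A call with a gripper value outside its range is refused whole. "fingers" is the opening, from 0 (shut) to 1 (fully open), set as the call begins (left out, the last holds). The fingers move at their own pace and stop on an object; "newtons" is the grip in N (left out, the last holds). Time passes only in rows, so rows that repeat a pose let the fingers close. It gives the time, the measured TCP pose, the force, the opening and the grip force at its end, in the units of the state.
- arm.read_state(): the state, without advancing time (a new reading comes with each control period).
- arm.read_camera(name): name is "scene" or "top"; returns a dict with "pixels" (480x640x3 uint8, blue, green, red), "fx", "fy", "cx", "cy" (pixels), "distortion" ([k1, k2, p1, p2, k3] as OpenCV has them; the pictures are not rectified), "camera_from_world" (4x4, takes a point from world to camera coordinates). Camera axes: x right, y up, looking along -z (the intrinsics and any distortion apply to the point x, -y, -z); pixel columns grow to the right and rows downward; lengths in m; the calibration is good to about 2 mm. A picture is of the moment at which its call begins. There is no depth.
- arm.close_job(): hands the job in; it is judged then, once.
The state is a dict: "clock": time; "joint_positions": joint angles; "qvel": joint speeds; "effort": joint torques, N m; "position": TCP position; "eef_rot": TCP orientation; "force": force on the tool from outside, world axes, zero at the start; "moment": the same for the moment, N m; "width": opening from 0.0 (shut) to 1.0 (fully open); "grasp_force": force on a finger pad.
Only numpy, scipy, OpenCV 4.12 (cv2) and the standard library are available. Lean on these libraries where they do the work, as an engineer would, in place of code of your own. Each camera call takes 0.05 s, during which the arm holds its last target. There are 200 camera calls.

## Task

The glue has set: flip the ratchet clamp's pawl up and over so that it stays up, slide the clamp bar well back and take out the oak block. Undo the case's draw latch, open the lid, lay the block in the narrow bay and every chisel that lies loose on the bench in the wide bay, then shut the lid and fold the latch lever right down again. Leave the clamp open with its pawl up, and leave the other things on the bench, including the chisels stored in the wooden tray, where they are.

Things in the scene. Friction and masses are not known exactly. Their poses are not given: they have to be found in the camera images.
- case: (All sizes here and below in mm.) Carver's wooden case, fixed to the bench, 190 (x) x 320 (y) x 60 high, walls and floor 6 thick; origin at the centre of its underside, z up, x towards its lid hinge, its front (latch) faces -x. Inside a low divider (6 thick, top 41 above the underside) at y = +50 parts a narrow bay (y 53 to 154) from a wide bay (y -154 to 47); both are 178 long in x. The inner floor is 6 above the underside.
- lid (a joint): Lid angle in rad: 0 shut, opens upward about the case's far (+x) top edge to a stop at 1.75, where it stays by its weight (past about 1.57); below that it falls shut. Held down by the hook while the latch is fastened. Lid 8 thick, 0.3 kg; it swings about the y axis of the case.
- lid_tab (a point): Centre of the free part of the lid's front tab: a dark wood tongue 20 long beyond the lid's front edge, 30 wide (in y), 8 thick, at y = +60 of the case. It can be pinched across its width from above; axes are the lid's and turn with it. 209 from the hinge line.
- lid_hinge (a point): Point on the lid's hinge line, at y = 0 of the case; y is the hinge line.
- latch (a joint): Draw-latch lever angle in rad: 0 fastened (the lever points forward, 10 degrees below level), lifts up about the case's y axis; upright at 1.75, stop at 2.0 where it leans back and stays by its weight; before upright it falls back to 0. The hook it carries stays over the lid's keeper until about 1.4, beyond that it is clear of it; folding the lever to 0 over a shut lid hooks it again.
- latch_grip (a point): Centre of the end plate of the latch lever, 60 from its hinge: steel lever 70 long, 26 wide (in y), 8 thick, in front of the case at y = -40 of the case. Axes as the case's at latch angle 0, turning with the lever. It can be pinched across its width from above.
- latch_hinge (a point): Point on the lever's hinge line (40 above the bench, 120 ahead (-x) of the case's origin); y is the hinge line.
- clamp: Ratchet bar clamp, fixed to the bench: green base plate 290 x 110 x 12, origin at the underside, x along the bar, z up. A fixed jaw 38 high stands at the +x end (inner face x = +106), the sliding jaw at x = +13 (as clamped), the pawl at the -x end. The bed is 12 above the underside.
- pawl (a joint): Pawl angle in rad: 0 down in the rack's teeth, so the bar cannot go back; swings up and over about the clamp's y axis towards -x. Past about 1.3 it falls over to its stop at 2.0 and stays there; below that it drops back into the teeth.
- pawl_grip (a point): Centre of the pawl's upstanding steel thumb block, 22 wide (in y) x 14 x 28 high, 64 from the hinge. Axes as the clamp's at pawl angle 0, turning with the pawl. It can be pinched across its width from above.
- pawl_hinge (a point): Point on the pawl's hinge line (55 above the bench), y is the hinge line.
- bar (a joint): How far the clamp bar with its sliding jaw has been slid back (m): 0 clamped, stop at 0.05; back is -x of the clamp. About 2 N to slide once the pawl is up, stays where it is left.
- bar_grip (a point): Grip point in the dark wooden post on the sliding jaw: post 18 (x) x 24 (y), its top 102 above the bench, its foot at 62. Axes as the clamp's.
- block: The work: glued-up oak block with a carved rosette, 90 (x) x 50 (y) x 40 high, 0.18 kg, origin at the centre of its underside. At the start it lies on the clamp bed between the jaws; the sliding jaw's lip reaches 8 over its top edge.
- chisel1: Wood chisel lying on the bench, 150 long, 0.15 kg (dark handle, blade 16 wide); may be absent. x along it to the blade tip, origin at mid-length on its underside; square handle 26 x 26 from x = -75 to +15, flat steel blade from +15 to +75 at half height. Balance point about x = -13.
- chisel2: Wood chisel lying on the bench, 150 long, 0.15 kg (light handle, blade 20 wide); may be absent. x along it to the blade tip, origin at mid-length on its underside; square handle 26 x 26 from x = -75 to +15, flat steel blade from +15 to +75 at half height. Balance point about x = -13.
- chisel3: Wood chisel lying on the bench, 150 long, 0.15 kg (medium brown handle, blade 12 wide); may be absent. x along it to the blade tip, origin at mid-length on its underside; square handle 26 x 26 from x = -75 to +15, flat steel blade from +15 to +75 at half height. Balance point about x = -13.
- oilstone: sharpening stone on a dark wooden base, 50 x 150 x 26; not part of the job.
- mallet: joiner's round wooden mallet lying down, head 80 diameter, about 230 long; not part of the job.
- glue: white glue bottle, 56 diameter, 150 high, standing; not part of the job.
- mug: white mug, 80 diameter, 90 high; not part of the job.
- driver: screwdriver lying down; not part of the job.
- tape: roll of yellow tape lying flat, 100 diameter, 25 high; not part of the job.
- brush: brush lying down; not part of the job.

How it is judged:
By the outcome, as a careful person would: the job done as asked, in the order asked, and still so for the second after the job is handed in, with the robot touching nothing.
Of chisel1, chisel2, chisel3 only 1 to 3 are there at a start; the rules pass over those that are not, and their reading is None.
At some moment in a run one of chisel1, chisel2, chisel3 may be knocked a few centimetres aside while the robot is not near it.
Once in a run the grip may slacken for a moment while it holds something.
It also fails if it takes over 210 s, if anything falls off the work surface, if the arm or the gripper's body presses on something with over 40 N, if the wrist force passes 120 N, or if a joint passes its speed limit or range.

## Working session

There is one attempt and no reset: what is moved stays moved. The work goes in short steps, Python scripts to look and compute and a tool call to move; the robot and the scene stay as the last step left them, time stands still between calls to the robot, and variables do not carry over. Pictures are saved under pics/ and viewed, at most 14 in all, crops included, and the job is handed in when it is done.

Besides the shell and the picture viewer there is one more tool, called in YAML: its name, and indented under it one key for each argument. jog_arm: Moves the arm, as the interface text tells. Its arguments: {"type":"object","properties":{"steps":{"type":"array"},"fingers":{"type":"number"},"newtons":{"type":"number"}},"required":["steps"]}

```bash
ls; mkdir -p pics
python3 - <<'E'
from cell import arm
import cv2,numpy as np
for n in("top","scene"):
    c=arm.read_camera(n); cv2.imwrite(f"pics/{n}0.png",c["pixels"])
    print(n,c["fx"],c["fy"],c["cx"],c["cy"],c["distortion"]);print(np.round(c["camera_from_world"],4).tolist())
print(arm.read_state())
E
```

```text
pics
top 606.5632412958234 606.5632412958234 319.2804641204964 239.47461346334305 [-0.10654297  0.          0.          0.          0.        ]
[[-0.0114, -0.9999, 0.0, -0.0334], [0.9957, -0.0114, 0.092, -0.5818], [-0.092, 0.0011, 0.9958, -1.6853], [0.0, 0.0, 0.0, 1.0]]
scene 435.7051327857853 435.7051327857853 323.4095946858413 237.1112364580295 [-0.00023513  0.          0.          0.          0.        ]
[[0.7448, 0.6671, 0.0157, -0.4025], [-0.4676, 0.505, 0.7255, 0.2455], [0.476, -0.5477, 0.6881, -1.6361], [0.0, 0.0, 0.0, 1.0]]
{'clock': 0.1, 'joint_positions': array([ 1.21450025e+00,  4.94115897e-01,  1.34605255e+00,  2.36739109e-05,
        1.30251611e+00, -9.55323415e-02]), 'qvel': array([-0.00105305, -0.00304657, -0.00167712,  0.00151638, -0.00129613,
        0.00205598]), 'effort': array([ 1.21869085e-03, -8.83589244e+01, -3.84557784e+01, -1.14866589e-04,
        5.35675557e-03,  6.97036285e-05]), 'position': array([0.16110333, 0.60374354, 0.40416862]), 'eef_rot': array([[-9.66191709e-01,  2.57824396e-01, -4.02254198e-04],
       [ 2.57824679e-01,  9.66191184e-01, -1.01536192e-03],
       [ 1.26869386e-04, -1.08474533e-03, -9.99999404e-01]]), 'force': array([ 0.33317911,  0.04080241, -0.37009566]), 'moment': array([ 0.01973892, -0.08116428,  0.01879495]), 'grasp_force': 0.0, 'width': 0.9947210147968827}
```

View pics/top0.png

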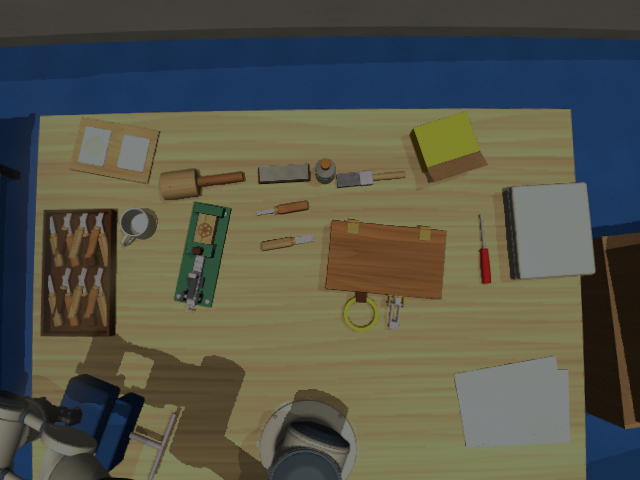

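View pics/scene0.png

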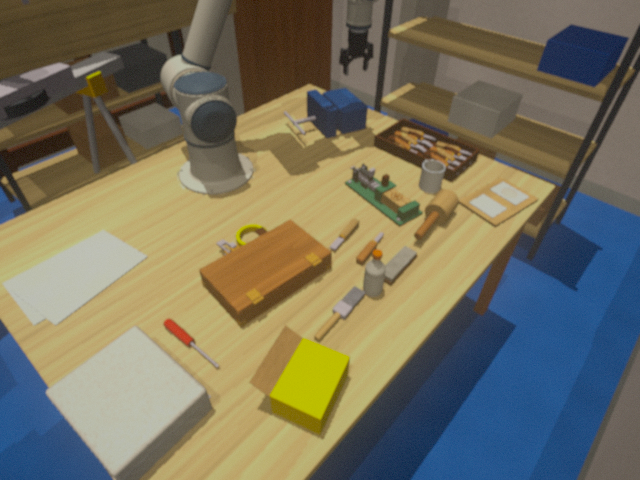

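The top view shows the clamp around (203,255), the case around (387,260) with its tab at (361,296) above the tape (361,313), and the latch at (396,312). Two chisels lie loose: a brown one at (283,210) and a light one at (287,242). (370,178) is the brush.

```bash
cat > h.py <<'E'
from cell import arm
import cv2,numpy as np
def cam(n="top"):
    return arm.read_camera(n)
def px(c,P):
    P=np.atleast_2d(P); M=c["camera_from_world"]; q=P@M[:3,:3].T+M[:3,3]; q=q*[1,-1,-1]
    K=np.array([[c["fx"],0,c["cx"]],[0,c["fy"],c["cy"]],[0,0,1]])
    return cv2.projectPoints(q,np.zeros(3),np.zeros(3),K,np.array(c["distortion"]))[0][:,0]
def w(c,uv,z):
    K=np.array([[c["fx"],0,c["cx"]],[0,c["fy"],c["cy"]],[0,0,1]])
    n=cv2.undistortPoints(np.array([[uv]],float),K,np.array(c["distortion"]))[0,0]
    M=c["camera_from_world"];R=M[:3,:3]
    d=R.T@np.array([n[0],-n[1],-1]);o=-R.T@M[:3,3]
    return o+d*(z-o[2])/d[2]
def crop(c,f,x0,x1,y0,y1,s,pts=()):
    im=cv2.resize(c["pixels"][y0:y1,x0:x1],None,fx=s,fy=s,interpolation=cv2.INTER_CUBIC)
    im=np.clip(im.astype(float)*1.6,0,255).astype(np.uint8)
    for u in pts: cv2.circle(im,tuple(int(round((a-b+.5)*s)) for a,b in zip(u,(x0,y0))),2,(255,0,255),-1)
    cv2.imwrite(f,im)
E
python3 - <<'E'
from h import *
c=cam()
# top: two crops side by side, s=4... 
im=c["pixels"]
a=im[195:315,165:325]; b=im[215:335,315:455]
s=5
crop(c,"pics/a.png",165,325,195,315,5)
crop(c,"pics/b.png",315,455,210,335,4.8)
E
```

```text
(no output)
```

View pics/a.png

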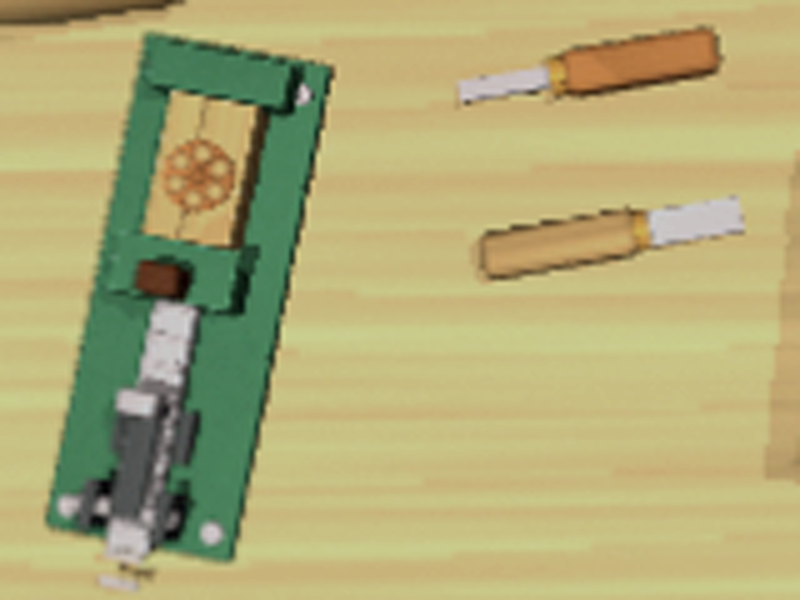

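View pics/b.png

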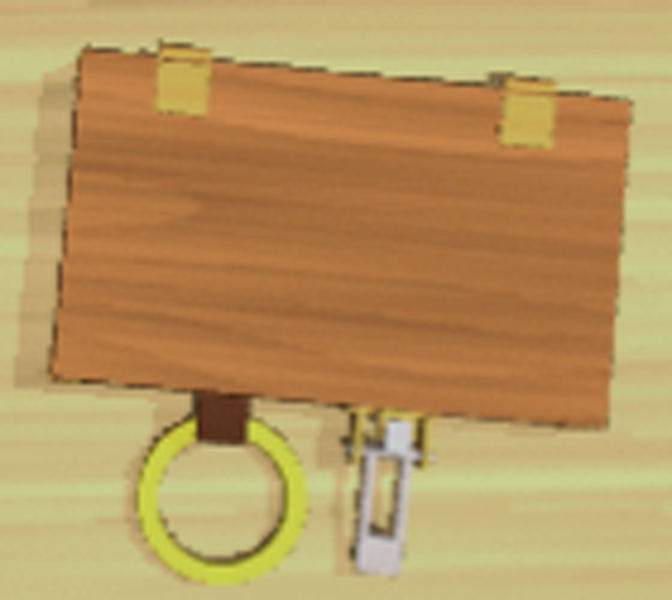

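Run:
```python
from h import *
c=cam()
def A(u,v,z): return w(c,(u/5+165-.4,v/5+195-.4),z)
def B(u,v,z): return w(c,(u/4.8+315-.4,v/4.8+210-.4),z)
def fit(q,dx,dy):
    q=np.array(q)[:,:2]; ctr=q.mean(0); L=[np.linalg.norm(q[i]-q[(i+1)%4]) for i in range(4)]
    x=(q[0]+q[1]-q[2]-q[3]); y=(q[0]+q[3]-q[1]-q[2]); 
    print(np.round(ctr,4),np.round(L,4),"yaw",np.degrees(np.arctan2(x[1],x[0])),np.degrees(np.arctan2(-y[0],y[1])))
for z in(.06,.068):
    fit([B(83,50,z),B(632,100,z),B(607,427,z),B(52,378,z)],0,0)
fit([A(147,33,.012),A(332,66,.012),A(233,561,.012),A(47,525,.012)],0,0)
fit([A(172,90,.052),A(265,107,.052),A(236,248,.052),A(146,230,.052)],0,0)
P=lambda n,p:print(n,np.round(p,4))
P("post",A(163,277,.102)); P("thumb",A(139,402,.085)); P("barfront",A(176,308,.05));P("tab front",B(220,442,.064)); P("tab L",B(195,442,.064));P("lever end",B(377,572,.03)); P("lever L/R",[B(355,572,.03),B(400,574,.03)])
for n,a,b in(("c3",A(459,92,.013),A(718,50,.02)),("c2",A(742,215,.013),A(481,258,.02))):
    d=a-b; print(n,np.round((a+b)/2,4),np.linalg.norm(d),np.degrees(np.arctan2(d[1],d[0])))
```

```text
[ 0.5214 -0.2247] [0.3199 0.1897 0.3202 0.1901] yaw -6.078739311390104 -5.823216943443617
[ 0.5209 -0.2238] [0.3184 0.1888 0.3187 0.1891] yaw -6.078739311390097 -5.823216943443604
[0.5462 0.2936] [0.1091 0.2876 0.1087 0.287 ] yaw -11.19160370651357 -11.039897357716352
[0.614  0.2777] [0.0536 0.0806 0.0518 0.0799] yaw -10.74830911934682 -11.470437807119659
post [0.5496 0.2907 0.102 ]
thumb [0.4827 0.3069 0.085 ]
barfront [0.5362 0.2937 0.05  ]
tab front [ 0.4055 -0.1508  0.064 ]
tab L [ 0.4057 -0.1365  0.064 ]
lever end [ 0.3285 -0.2433  0.03  ]
lever L/R [[ 0.3287 -0.2304  0.03  ]
 [ 0.3271 -0.2566  0.03  ]]
c3 [0.6714 0.0647 0.0165] 0.15026757918590244 98.20134330398247
c2 [0.5765 0.0518 0.0165] 0.15013622449871428 -81.00350554742252
```

Run:
```python
from h import *
c=cam("scene"); t=cam()
crop(c,"pics/c.png",335,430,155,225,8)
uv=(139/5+164.6,402/5+194.6)
for z in(.06,.07,.08,.09,.1):
    p=w(t,uv,z); u=px(c,p)[0]; print(z,np.round(p,4),np.round((u-[335,155]+.5)*8))
```

```text
0.06 [0.4836 0.3122 0.06  ] [290. 160.]
0.07 [0.4832 0.3101 0.07  ] [289. 143.]
0.08 [0.4829 0.308  0.08  ] [287. 126.]
0.09 [0.4825 0.3059 0.09  ] [285. 108.]
0.1 [0.4822 0.3038 0.1   ] [284.  91.]
```

View pics/c.png

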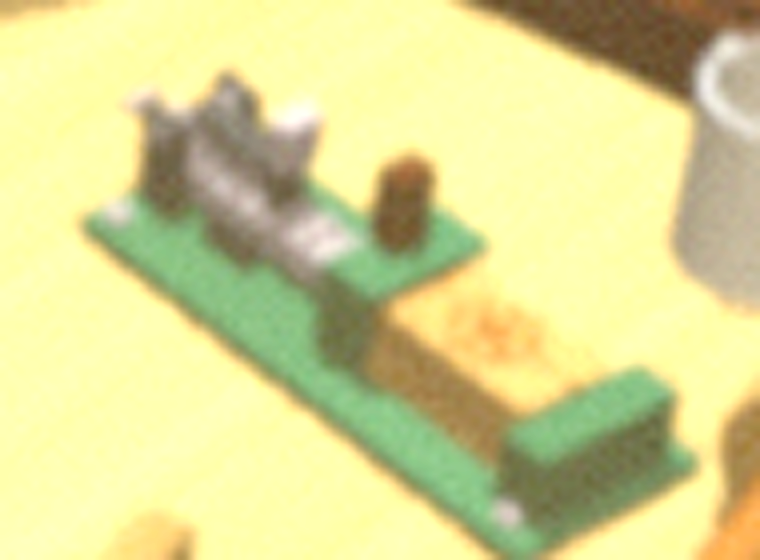

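The pawl's thumb block shows at about (293,117) in the crop. Matching that with the top view puts its top at z≈0.085. The post is at (405,160).

```bash
cat >> h.py <<'E'
CL=(np.array([.5462,.2936]),np.radians(-11.1)); CA=(np.array([.5212,-.2235]),np.radians(-5.95))
def loc(f,x,y,z):
    o,a=f; return np.array([o[0]+x*np.cos(a)-y*np.sin(a),o[1]+x*np.sin(a)+y*np.cos(a),z])
def plan(wps,start=None):
    """wps: (grasp xyz world, tool-y heading deg [mod 180]); prints tool shifts mm, roll deg per leg"""
    s=arm.read_state()
    if start is None:
        p=s["position"]+s["eef_rot"][:,2]*.155; y=s["eef_rot"][:,1]; h=np.degrees(np.arctan2(y[1],y[0]))
    else: p,h=start
    print("at",np.round(p,4),round(h,1),"j6",round(s["joint_positions"][5],2))
    for g,hh in wps:
        d=np.array(g)-p; a=np.radians(h); ty=np.array([np.cos(a),np.sin(a),0]); tx=np.array([-ty[1],ty[0],0])
        # tool z down: x = y cross z
        tx=np.cross(ty,[0,0,-1])
        dr=(hh-h+90)%180-90
        v=np.array([d@tx,d@ty,-d[2]])*1000
        print("tx %.0f ty %.0f tz %.0f roll %.1f  |%.0f|"%(*v,-dr,np.linalg.norm(v)))
        p=np.array(g);h=h+dr
E
python3 - <<'E'
from h import *
th=np.array([.483,.308]); H=78.9
w_=lambda z:np.array([*th,z])
a=np.radians(-11.1);u=np.array([np.cos(a),np.sin(a)])
L=[((.27,.5,.21),H),((.39,.39,.21),H),(w_(.16),H),(w_(.075),H)]
hx=th-.062*u
for ph in(14.5,35,55,75,92,108): L.append((np.array([*(hx+.064*np.cos(np.radians(ph))*u),.059+.064*np.sin(np.radians(ph))]),H))
plan(L)
E
```

```text
at [0.1611 0.6037 0.2495] 75.1 j6 -0.1
tx -132 ty -72 tz 39 roll -3.8  |155|
tx -139 ty -85 tz -0 roll -0.0  |163|
tx -107 ty -63 tz 50 roll -0.0  |134|
tx 0 ty 0 tz 85 roll -0.0  |85|
tx 0 ty 0 tz -0 roll -0.0  |0|
tx 10 ty 0 tz -21 roll -0.0  |23|
tx 16 ty -0 tz -16 roll -0.0  |22|
tx 20 ty 0 tz -9 roll -0.0  |22|
tx 19 ty -0 tz -2 roll -0.0  |19|
tx 18 ty -0 tz 3 roll -0.0  |18|
```

jog_arm:
  steps:
    - {"tx": -132,"ty": -72,"tz": 39,"roll": -3.8}
    - {"tx": -132,"ty": -72,"tz": 39,"roll": -3.8}
    - {"tx": -132,"ty": -72,"tz": 39,"roll": -3.8}
    - {"tx": -132,"ty": -72,"tz": 39,"roll": -3.8}
    - {"tx": -132,"ty": -72,"tz": 39,"roll": -3.8}
  fingers: 0.7
  newtons: 40

```text
clock: 0.72
position: [0.273, 0.4968, 0.3642]
eef_rot: [[-0.981, 0.196, -0.001], [0.196, 0.981, -0.003], [0.0, -0.003, -1.0]]
force: [0.6, 0.9, 0.1]
width: 0.702
grasp_force: 0.0
```

jog_arm:
  steps:
    - {"tx": -139,"ty": -85}
    - {"tx": -139,"ty": -85}
    - {"tx": -139,"ty": -85}
    - {"tx": -139,"ty": -85}
    - {"tx": -139,"ty": -85}

```text
validation failed for argument at $.st...
```

jog_arm:
  steps:
    - {"tx": -107,"ty": -63,"tz": 50}
    - {"tx": -107,"ty": -63,"tz": 50}
    - {"tx": -107,"ty": -63,"tz": 50}
    - {"tx": -107,"ty": -63,"tz": 50}
    - {"tx": -107,"ty": -63,"tz": 50}

```text
validation failed for argument at $.st...
```

Run:
```python
from h import *
plan([((.483,.308,.075),78.9)])
c=cam(); crop(c,"pics/d.png",150,270,190,310,5)
```

```text
at [0.2729 0.4964 0.2092] 78.7 j6 -0.41
tx -243 ty -143 tz 134 roll -0.2  |312|
```

jog_arm:
  steps:
    - {"tx": -139,"ty": -82,"tz": 0,"roll": 0}
    - {"tx": -139,"ty": -82,"tz": 0,"roll": 0}
    - {"tx": -139,"ty": -82,"tz": 0,"roll": 0}
    - {"tx": -139,"ty": -82,"tz": 0,"roll": 0}
    - {"tx": -139,"ty": -82,"tz": 0,"roll": 0}

```text
clock: 1.18
position: [0.3943, 0.3903, 0.366]
eef_rot: [[-0.981, 0.196, 0.002], [0.196, 0.981, -0.0], [-0.002, 0.0, -1.0]]
force: [-0.5, 0.4, -0.1]
width: 0.702
grasp_force: 0.0
```

jog_arm:
  steps:
    - {"tx": -104,"ty": -61,"tz": 50,"roll": 0}
    - {"tx": -104,"ty": -61,"tz": 50,"roll": 0}
    - {"tx": -104,"ty": -61,"tz": 50,"roll": 0}
    - {"tx": -104,"ty": -61,"tz": 50,"roll": 0}
    - {"tx": -104,"ty": -61,"tz": 50,"roll": 0}

```text
clock: 1.6
position: [0.4821, 0.3122, 0.3148]
eef_rot: [[-0.981, 0.196, -0.001], [0.196, 0.981, -0.0], [0.001, -0.001, -1.0]]
force: [-0.4, 0.9, 0.1]
width: 0.699
grasp_force: 0.0
```

Run:
```python
from h import *
plan([((.483,.308,.075),78.9)])
```

```text
at [0.482  0.3121 0.1598] 78.7 j6 -0.9
tx -2 ty -4 tz 85 roll -0.2  |85|
```

jog_arm:
  steps:
    - {"tx": -1,"ty": -4,"tz": 30,"roll": 0}
    - {"tx": -1,"ty": -4,"tz": 60,"roll": 0}
    - {"tx": -1,"ty": -4,"tz": 85,"roll": 0}
    - {"tx": -1,"ty": -4,"tz": 85,"roll": 0}
    - {"tx": -1,"ty": -4,"tz": 85,"roll": 0}

```text
clock: 2.02
position: [0.4803, 0.31, 0.2308]
eef_rot: [[-0.981, 0.192, -0.002], [0.192, 0.981, -0.001], [0.001, -0.001, -1.0]]
force: [0.2, -0.2, 0.7]
width: 0.707
grasp_force: 0.0
```

jog_arm:
  steps:
    - {"tx": 0,"ty": 0,"tz": 0,"roll": 0}
    - {"tx": 0,"ty": 0,"tz": 0,"roll": 0}
    - {"tx": 0,"ty": 0,"tz": 0,"roll": 0}
    - {"tx": 0,"ty": 0,"tz": 0,"roll": 0}
    - {"tx": 0,"ty": 0,"tz": 0,"roll": 0}
  fingers: 0

```text
clock: 2.43
position: [0.4814, 0.3091, 0.2322]
eef_rot: [[-0.981, 0.193, 0.002], [0.193, 0.981, 0.001], [-0.002, 0.001, -1.0]]
force: [-1.8, -1.3, 13.3]
width: 0.247
grasp_force: 42.9
```

jog_arm:
  steps:
    - {"tx": 0,"ty": 0,"tz": 0,"roll": 0}
    - {"tx": 0,"ty": 0,"tz": 0,"roll": 0}
    - {"tx": 0,"ty": 0,"tz": 0,"roll": 0}
    - {"tx": 0,"ty": 0,"tz": 0,"roll": 0}
    - {"tx": 0,"ty": 0,"tz": 0,"roll": 0}

```text
clock: 2.85
position: [0.4814, 0.3091, 0.2322]
eef_rot: [[-0.981, 0.193, 0.002], [0.193, 0.981, 0.001], [-0.002, 0.001, -1.0]]
force: [-1.3, -1.3, 11.4]
width: 0.247
grasp_force: 42.9
```

jog_arm:
  steps:
    - {"tx": 4,"ty": 0,"tz": -11,"roll": 0}
    - {"tx": 10,"ty": 0,"tz": -21,"roll": 0}
    - {"tx": 18,"ty": 0,"tz": -30,"roll": 0}
    - {"tx": 26,"ty": 0,"tz": -37,"roll": 0}
    - {"tx": 26,"ty": 0,"tz": -37,"roll": 0}

```text
clock: 3.27
position: [0.4541, 0.3145, 0.2693]
eef_rot: [[-0.981, 0.193, 0.0], [0.193, 0.981, 0.001], [0.0, 0.001, -1.0]]
force: [-1.9, 3.3, -7.4]
width: 0.245
grasp_force: 41.3
```

jog_arm:
  steps:
    - {"tx": 10,"ty": 0,"tz": -5,"roll": 0}
    - {"tx": 20,"ty": 0,"tz": -9,"roll": 0}
    - {"tx": 30,"ty": 0,"tz": -11,"roll": 0}
    - {"tx": 39,"ty": 0,"tz": -11,"roll": 0}
    - {"tx": 39,"ty": 0,"tz": -11,"roll": 0}

```text
clock: 3.68
position: [0.416, 0.322, 0.2798]
eef_rot: [[-0.981, 0.193, 0.001], [0.193, 0.981, 0.001], [-0.001, 0.001, -1.0]]
force: [3.4, 2.3, -3.8]
width: 0.247
grasp_force: 40.2
```

jog_arm:
  steps:
    - {"tx": 9,"ty": 0,"tz": 1,"roll": 0}
    - {"tx": 18,"ty": 0,"tz": 3,"roll": 0}
    - {"tx": 18,"ty": 0,"tz": 3,"roll": 0}
    - {"tx": 18,"ty": 0,"tz": 3,"roll": 0}
    - {"tx": 18,"ty": 0,"tz": 3,"roll": 0}

```text
clock: 4.1
position: [0.3996, 0.3253, 0.2768]
eef_rot: [[-0.981, 0.193, 0.001], [0.193, 0.981, 0.001], [-0.001, 0.001, -1.0]]
force: [-0.7, 2.8, 7.2]
width: 0.245
grasp_force: 41.2
```

Run:
```python
from h import *
c=cam("scene"); crop(c,"pics/e.png",335,430,135,225,6.6)
```

```text
(no output)
```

View pics/e.png

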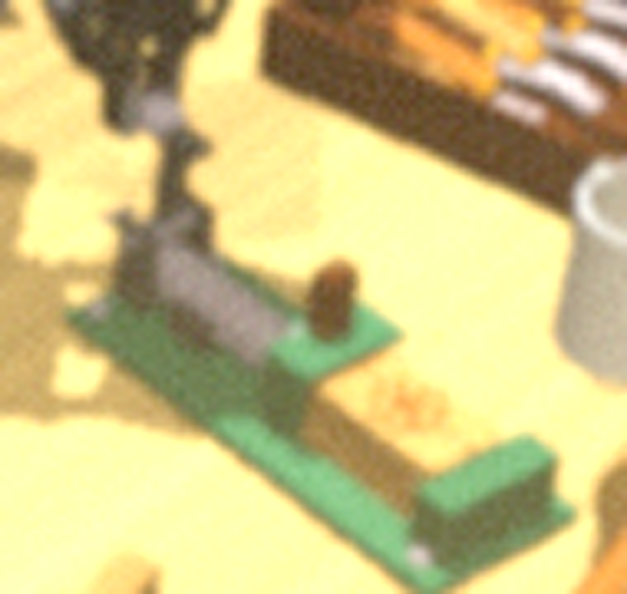

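The pawl is held nearly vertical in the gripper around (170,150). It is past the tipping angle, so I release it and go to the post.

jog_arm:
  steps:
    - {"tx": 4,"ty": 0,"tz": 2,"roll": 0}
    - {"tx": 8,"ty": 0,"tz": 4,"roll": 0}
    - {"tx": 8,"ty": 0,"tz": 4,"roll": 0}
    - {"tx": 8,"ty": 0,"tz": 4,"roll": 0}
    - {"tx": 8,"ty": 0,"tz": 4,"roll": 0}
  fingers: 0.7

```text
clock: 4.57
position: [0.3917, 0.3264, 0.2717]
eef_rot: [[-0.981, 0.193, -0.0], [0.193, 0.981, -0.0], [0.0, -0.0, -1.0]]
force: [0.0, 0.3, 0.0]
width: 0.698
grasp_force: 0.0
```

jog_arm:
  steps:
    - {"tx": 0,"ty": 0,"tz": 0,"roll": 0}
    - {"tx": 0,"ty": 0,"tz": -30,"roll": 0}
    - {"tx": 0,"ty": 0,"tz": -70,"roll": 0}
    - {"tx": 0,"ty": 0,"tz": -70,"roll": 0}
    - {"tx": 0,"ty": 0,"tz": -70,"roll": 0}

```text
clock: 4.98
position: [0.3924, 0.3267, 0.3436]
eef_rot: [[-0.981, 0.193, 0.003], [0.193, 0.981, 0.002], [-0.003, 0.003, -1.0]]
force: [0.1, -0.3, -0.1]
width: 0.7
grasp_force: 0.0
```

Run:
```python
from h import *
P=(.5496,.2907); a=np.radians(-11.1);u=np.array([np.cos(a),np.sin(a),0])
plan([((*P,.19),78.9),((*P,.086),78.9),(np.array([*P,.086])-.05*u,78.9)])
```

```text
at [0.3929 0.3271 0.1886] 78.9 j6 -0.8
tx -161 ty -5 tz -1 roll -0.0  |161|
tx 0 ty 0 tz 104 roll -0.0  |104|
tx 50 ty -0 tz -0 roll -0.0  |50|
```

jog_arm:
  steps:
    - {"tx": -40,"ty": -2,"tz": 0,"roll": 0}
    - {"tx": -80,"ty": -4,"tz": 0,"roll": 0}
    - {"tx": -120,"ty": -5,"tz": 0,"roll": 0}
    - {"tx": -161,"ty": -5,"tz": 0,"roll": 0}
    - {"tx": -161,"ty": -5,"tz": 0,"roll": 0}

```text
clock: 5.4
position: [0.5547, 0.2885, 0.3405]
eef_rot: [[-0.981, 0.196, 0.003], [0.196, 0.981, -0.0], [-0.003, 0.0, -1.0]]
force: [-0.7, -1.4, -0.2]
width: 0.701
grasp_force: 0.0
```

jog_arm:
  steps:
    - {"tx": 0,"ty": 0,"tz": 35,"roll": 0}
    - {"tx": 0,"ty": 0,"tz": 70,"roll": 0}
    - {"tx": 0,"ty": 0,"tz": 104,"roll": 0}
    - {"tx": 0,"ty": 0,"tz": 104,"roll": 0}
    - {"tx": 0,"ty": 0,"tz": 104,"roll": 0}

```text
clock: 5.82
position: [0.5482, 0.2902, 0.2354]
eef_rot: [[-0.981, 0.193, -0.004], [0.193, 0.981, -0.002], [0.004, -0.002, -1.0]]
force: [-0.5, -0.1, 1.0]
width: 0.699
grasp_force: 0.0
```

jog_arm:
  steps:
    - {"tx": 0,"ty": 0,"tz": 0,"roll": 0}
    - {"tx": 0,"ty": 0,"tz": 0,"roll": 0}
    - {"tx": 0,"ty": 0,"tz": 0,"roll": 0}
    - {"tx": 0,"ty": 0,"tz": 0,"roll": 0}
    - {"tx": 0,"ty": 0,"tz": 0,"roll": 0}
  fingers: 0

```text
clock: 6.23
position: [0.5499, 0.2938, 0.2392]
eef_rot: [[-0.981, 0.193, 0.006], [0.193, 0.981, 0.007], [-0.004, 0.008, -1.0]]
force: [4.9, 39.0, -8.8]
width: 0.277
grasp_force: 45.4
```

jog_arm:
  steps:
    - {"tx": 0,"ty": 0,"tz": 0,"roll": 0}
    - {"tx": 10,"ty": 0,"tz": 0,"roll": 0}
    - {"tx": 20,"ty": 0,"tz": 0,"roll": 0}
    - {"tx": 30,"ty": 0,"tz": 0,"roll": 0}
    - {"tx": 30,"ty": 0,"tz": 0,"roll": 0}

```text
clock: 6.65
position: [0.5196, 0.2999, 0.2392]
eef_rot: [[-0.981, 0.193, 0.006], [0.193, 0.981, 0.007], [-0.005, 0.008, -1.0]]
force: [6.6, 38.9, -14.5]
width: 0.274
grasp_force: 44.9
```

jog_arm:
  steps:
    - {"tx": 9,"ty": 0,"tz": 0,"roll": 0}
    - {"tx": 18,"ty": 0,"tz": 0,"roll": 0}
    - {"tx": 19,"ty": 0,"tz": 0,"roll": 0}
    - {"tx": 19,"ty": 0,"tz": 0,"roll": 0}
    - {"tx": 19,"ty": 0,"tz": 0,"roll": 0}

```text
clock: 7.07
position: [0.5022, 0.3033, 0.2392]
eef_rot: [[-0.981, 0.193, 0.007], [0.193, 0.981, 0.007], [-0.005, 0.008, -1.0]]
force: [6.2, 39.5, -11.8]
width: 0.278
grasp_force: 45.2
```

jog_arm:
  steps:
    - {"tx": 0,"ty": 0,"tz": 0,"roll": 0}
    - {"tx": 0,"ty": 0,"tz": 0,"roll": 0}
    - {"tx": 0,"ty": 0,"tz": 0,"roll": 0}
    - {"tx": 0,"ty": 0,"tz": -30,"roll": 0}
    - {"tx": 0,"ty": 0,"tz": -60,"roll": 0}
  fingers: 1

```text
clock: 7.48
position: [0.5002, 0.2994, 0.2975]
eef_rot: [[-0.981, 0.194, -0.003], [0.194, 0.981, -0.002], [0.003, -0.002, -1.0]]
force: [0.7, 0.2, 0.3]
width: 0.959
grasp_force: 0.0
```

jog_arm:
  steps:
    - {"tx": 0,"ty": -40,"tz": -40,"roll": 0}
    - {"tx": 0,"ty": -80,"tz": -40,"roll": 0}
    - {"tx": 0,"ty": -120,"tz": -40,"roll": 0}
    - {"tx": 0,"ty": -160,"tz": -40,"roll": 0}
    - {"tx": 0,"ty": -160,"tz": -40,"roll": 0}

```text
clock: 7.9
position: [0.468, 0.1384, 0.3382]
eef_rot: [[-0.981, 0.196, -0.001], [0.196, 0.981, -0.001], [0.001, -0.002, -1.0]]
force: [1.1, 0.3, -0.1]
width: 0.995
grasp_force: 0.0
```

Run:
```python
from h import *
c=cam(); crop(c,"pics/f.png",165,325,195,315,5)
```

```text
(no output)
```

View pics/f.png

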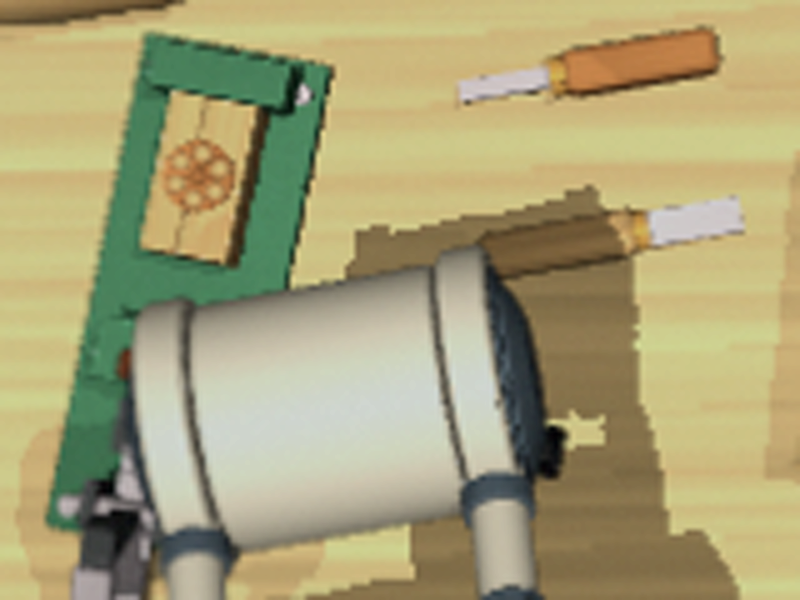

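The pawl has tipped over towards -x (thumb at (90,580)) and the jaw is back, with the post at (125,362). The block's top corners are at (170,90), (265,107), (236,268) and (141,249).

Run:
```python
from h import *
c=cam()
q=np.array([w(c,(u/5+164.6,v/5+194.6),.052)[:2] for u,v in((170,90),(265,107),(236,268),(141,249))])
print(q.mean(0),[np.linalg.norm(q[i]-q[i-1]) for i in range(4)]); x=q[0]+q[1]-q[2]-q[3]; print(np.degrees(np.arctan2(x[1],x[0])))
b=q.mean(0)+[0,.001]
plan([((*b,.16),78.9),((*b,.036),78.9),((*b,.13),78.9),((.42,.13,.13),80),((.42,.13,.026),80)])
```

```text
[0.60853576 0.2786355 ] [np.float64(0.09069898832532362), np.float64(0.0546807544693885), np.float64(0.09163072227241309), np.float64(0.054648952275509345)]
-9.949886000737019
at [0.4694 0.141  0.1832] 78.7 j6 -1.2
tx -109 ty 163 tz 23 roll -0.2  |198|
tx 0 ty 0 tz 124 roll -0.0  |124|
tx 0 ty 0 tz -94 roll -0.0  |94|
tx 156 ty -183 tz -0 roll -1.1  |241|
tx 0 ty 0 tz 104 roll -0.0  |104|
```

jog_arm:
  steps:
    - {"tx": -27,"ty": 41,"tz": 0,"roll": 0}
    - {"tx": -54,"ty": 82,"tz": 0,"roll": 0}
    - {"tx": -82,"ty": 123,"tz": 0,"roll": 0}
    - {"tx": -109,"ty": 165,"tz": 0,"roll": 0}
    - {"tx": -109,"ty": 165,"tz": 0,"roll": 0}

```text
clock: 8.42
position: [0.6102, 0.2874, 0.3376]
eef_rot: [[-0.981, 0.192, 0.001], [0.192, 0.981, 0.001], [-0.001, 0.001, -1.0]]
force: [-0.3, -0.0, -0.4]
width: 0.998
grasp_force: 0.0
```

jog_arm:
  steps:
    - {"tx": 0,"ty": 0,"tz": 20,"roll": 0}
    - {"tx": 0,"ty": 0,"tz": 50,"roll": 0}
    - {"tx": 0,"ty": 0,"tz": 80,"roll": 0}
    - {"tx": 0,"ty": 0,"tz": 100,"roll": 0}
    - {"tx": 0,"ty": 0,"tz": 100,"roll": 0}

```text
clock: 8.83
position: [0.6072, 0.2845, 0.2332]
eef_rot: [[-0.981, 0.192, -0.006], [0.192, 0.981, -0.002], [0.006, -0.003, -1.0]]
force: [-2.2, 0.4, -1.1]
width: 0.998
grasp_force: 0.0
```

Run:
```python
from h import *
b=(.6085,.2805)
plan([((*b,.036),78.9)]); print(arm.read_state()["force"])
```

```text
at [0.6062 0.2842 0.0782] 78.9 j6 -1.03
tx -3 ty -3 tz 42 roll 0.0  |42|
[-2.19397011  0.35787197 -1.06828261]
```

jog_arm:
  steps:
    - {"tx": -2,"ty": -3,"tz": 20,"roll": 0}
    - {"tx": -2,"ty": -3,"tz": 42,"roll": 0}
    - {"tx": -2,"ty": -3,"tz": 42,"roll": 0}
    - {"tx": -2,"ty": -3,"tz": 42,"roll": 0}
    - {"tx": -2,"ty": -3,"tz": 42,"roll": 0}

```text
clock: 9.25
position: [0.6105, 0.2811, 0.1974]
eef_rot: [[-0.981, 0.193, 0.002], [0.193, 0.981, 0.001], [-0.002, 0.001, -1.0]]
force: [-0.3, -0.8, -0.1]
width: 0.999
grasp_force: 0.0
```

jog_arm:
  steps:
    - {"tx": 0,"ty": 0,"tz": 0,"roll": 0}
    - {"tx": 0,"ty": 0,"tz": 0,"roll": 0}
    - {"tx": 0,"ty": 0,"tz": 0,"roll": 0}
    - {"tx": 0,"ty": 0,"tz": 0,"roll": 0}
    - {"tx": 0,"ty": 0,"tz": 0,"roll": 0}
  fingers: 0
  newtons: 50

```text
clock: 9.67
position: [0.6103, 0.2806, 0.1969]
eef_rot: [[-0.981, 0.193, 0.001], [0.193, 0.981, 0.001], [-0.001, 0.001, -1.0]]
force: [-2.3, 0.4, 9.7]
width: 0.579
grasp_force: 51.9
```

jog_arm:
  steps:
    - {"tx": 0,"ty": 0,"tz": 0,"roll": 0}
    - {"tx": 0,"ty": 0,"tz": -15,"roll": 0}
    - {"tx": 0,"ty": 0,"tz": -40,"roll": 0}
    - {"tx": 0,"ty": 0,"tz": -70,"roll": 0}
    - {"tx": 0,"ty": 0,"tz": -100,"roll": 0}

```text
clock: 10.08
position: [0.6097, 0.2803, 0.2967]
eef_rot: [[-0.981, 0.193, -0.001], [0.193, 0.981, -0.0], [0.001, -0.001, -1.0]]
force: [-0.2, 0.7, -1.5]
width: 0.576
grasp_force: 52.8
```

Run:
```python
from h import *
plan([((.42,.13,.13),80),((.42,.13,.028),80)])
```

```text
at [0.6095 0.2802 0.1417] 78.9 j6 -1.03
tx 157 ty -184 tz 12 roll -1.1  |242|
tx 0 ty 0 tz 102 roll -0.0  |102|
```

jog_arm:
  steps:
    - {"tx": 20,"ty": -26,"tz": 0,"roll": 0}
    - {"tx": 40,"ty": -50,"tz": 0,"roll": 0}
    - {"tx": 60,"ty": -75,"tz": 0,"roll": 0}
    - {"tx": 80,"ty": -100,"tz": 0,"roll": 0}
    - {"tx": 100,"ty": -120,"tz": 0,"roll": 0}

```text
clock: 10.5
position: [0.4872, 0.1808, 0.296]
eef_rot: [[-0.981, 0.193, 0.0], [0.193, 0.981, -0.0], [-0.0, -0.0, -1.0]]
force: [0.2, -0.5, -0.9]
width: 0.576
grasp_force: 52.9
```

jog_arm:
  steps:
    - {"tx": 20,"ty": -25,"tz": 0,"roll": 0}
    - {"tx": 40,"ty": -45,"tz": 10,"roll": 0}
    - {"tx": 57,"ty": -64,"tz": 30,"roll": 0}
    - {"tx": 57,"ty": -64,"tz": 60,"roll": 0}
    - {"tx": 57,"ty": -64,"tz": 80,"roll": 0}

```text
clock: 10.92
position: [0.4193, 0.1295, 0.215]
eef_rot: [[-0.981, 0.194, 0.0], [0.194, 0.981, -0.0], [-0.0, -0.0, -1.0]]
force: [-0.5, 0.4, -2.8]
width: 0.573
grasp_force: 52.8
```

Run:
```python
from h import *
plan([((.42,.13,.032),79)]); print(arm.read_state()["width"])
```

```text
at [0.4193 0.1295 0.06  ] 78.8 j6 -1.21
tx -1 ty 1 tz 28 roll -0.2  |28|
0.5732801281302236
```

jog_arm:
  steps:
    - {"tx": 0,"ty": 0,"tz": 15,"roll": 0}
    - {"tx": 0,"ty": 0,"tz": 24,"roll": 0}
    - {"tx": 0,"ty": 0,"tz": 29,"roll": 0}
    - {"tx": 0,"ty": 0,"tz": 29,"roll": 0}
    - {"tx": 0,"ty": 0,"tz": 29,"roll": 0}

```text
clock: 11.33
position: [0.4207, 0.1303, 0.1871]
eef_rot: [[-0.981, 0.193, 0.0], [0.193, 0.981, 0.0], [-0.0, 0.0, -1.0]]
force: [0.3, -0.3, -1.8]
width: 0.577
grasp_force: 52.8
```

jog_arm:
  steps:
    - {"tx": 0,"ty": 0,"tz": 0,"roll": 0}
    - {"tx": 0,"ty": 0,"tz": 0,"roll": 0}
    - {"tx": 0,"ty": 0,"tz": 0,"roll": 0}
    - {"tx": 0,"ty": 0,"tz": -30,"roll": 0}
    - {"tx": 0,"ty": 0,"tz": -70,"roll": 0}
  fingers: 0.9

```text
clock: 11.75
position: [0.4198, 0.1301, 0.2559]
eef_rot: [[-0.981, 0.193, -0.005], [0.193, 0.981, -0.001], [0.005, -0.002, -1.0]]
force: [0.6, -0.2, 0.3]
width: 0.901
grasp_force: 0.0
```

Run:
```python
from h import *
H=84.05
pt=lambda ph,dz=0: loc(CA,-.120-.060*np.cos(np.radians(ph)),-.040,.040+dz+.060*np.sin(np.radians(ph)))
L=[((.4,-.02,.15),H),(pt(-10,.09),H),(pt(-10,.003),H)]+[(pt(p,.003),H) for p in(8,26,44,62,80,94,106)]
plan(L)
c=cam(); crop(c,"pics/g.png",200,360,195,335,4)
```

```text
at [0.419  0.13   0.1009] 78.9 j6 -1.21
tx -10 ty -151 tz -49 roll -5.2  |159|
tx 37 ty -230 tz 30 roll -0.0  |235|
tx 0 ty 0 tz 87 roll -0.0  |87|
tx 0 ty -0 tz -19 roll -0.0  |19|
tx -5 ty -0 tz -18 roll -0.0  |19|
tx -11 ty 0 tz -15 roll -0.0  |19|
tx -15 ty -0 tz -11 roll -0.0  |19|
tx -18 ty -0 tz -6 roll -0.0  |19|
tx -15 ty -0 tz -1 roll -0.0  |15|
tx -12 ty 0 tz 2 roll -0.0  |13|
```

jog_arm:
  steps:
    - {"tx": 0,"ty": 0,"tz": -40,"roll": 0}
    - {"tx": -3,"ty": -38,"tz": -49,"roll": -1}
    - {"tx": -6,"ty": -75,"tz": -49,"roll": -3}
    - {"tx": -10,"ty": -112,"tz": -49,"roll": -5.2}
    - {"tx": -10,"ty": -151,"tz": -49,"roll": -5.2}
  fingers: 0.5

```text
clock: 12.22
position: [0.4011, -0.0211, 0.3065]
eef_rot: [[-0.995, 0.1, 0.003], [0.1, 0.995, -0.001], [-0.003, -0.0, -1.0]]
force: [1.1, 0.7, 0.9]
width: 0.501
grasp_force: 0.0
```

jog_arm:
  steps:
    - {"tx": 7,"ty": -40,"tz": 0,"roll": 0}
    - {"tx": 14,"ty": -80,"tz": 0,"roll": 0}
    - {"tx": 20,"ty": -120,"tz": 0,"roll": 0}
    - {"tx": 27,"ty": -160,"tz": 0,"roll": 0}
    - {"tx": 33,"ty": -200,"tz": 0,"roll": 0}

```text
clock: 12.63
position: [0.3464, -0.2171, 0.3062]
eef_rot: [[-0.995, 0.104, 0.001], [0.104, 0.995, -0.001], [-0.001, -0.0, -1.0]]
force: [1.5, 0.7, 0.3]
width: 0.497
grasp_force: 0.0
```

Run:
```python
from h import *
plan([(loc(CA,-.179,-.04,.032),84.05)])
```

```text
at [ 0.3465 -0.2171  0.1512] 84.1 j6 -2.17
tx 5 ty -28 tz 119 roll 0.0  |123|
```

jog_arm:
  steps:
    - {"tx": 5,"ty": -28,"tz": 0,"roll": 0}
    - {"tx": 5,"ty": -28,"tz": 30,"roll": 0}
    - {"tx": 5,"ty": -28,"tz": 60,"roll": 0}
    - {"tx": 5,"ty": -28,"tz": 80,"roll": 0}
    - {"tx": 5,"ty": -28,"tz": 80,"roll": 0}

```text
clock: 13.05
position: [0.339, -0.2424, 0.2234]
eef_rot: [[-0.995, 0.104, -0.003], [0.104, 0.995, 0.003], [0.003, 0.002, -1.0]]
force: [-1.2, 1.0, 1.4]
width: 0.5
grasp_force: 0.0
```

Run:
```python
from h import *
plan([(loc(CA,-.179,-.04,.032),84.05)])
c=cam("scene"); crop(c,"pics/h.png",180,300,190,280,6.5)
```

```text
at [ 0.3385 -0.242   0.0684] 84.0 j6 -2.23
tx -1 ty -3 tz 36 roll -0.0  |37|
```

View pics/h.png

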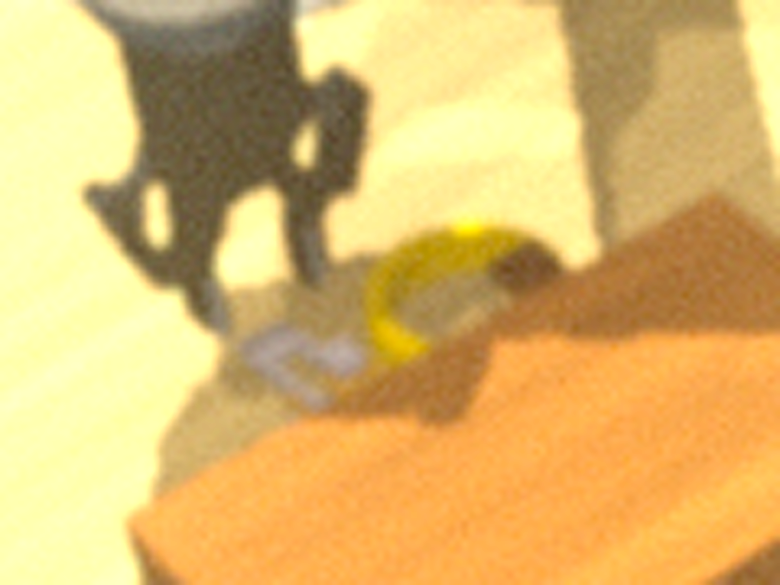

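The fingers straddle the lever end at about (270,345), with the left finger clear of the tape at (375,300).

jog_arm:
  steps:
    - {"tx": -1,"ty": -2,"tz": 15,"roll": 0}
    - {"tx": -1,"ty": -2,"tz": 34,"roll": 0}
    - {"tx": -1,"ty": -2,"tz": 34,"roll": 0}
    - {"tx": -1,"ty": -2,"tz": 34,"roll": 0}
    - {"tx": -1,"ty": -2,"tz": 34,"roll": 0}

```text
clock: 13.52
position: [0.3407, -0.2448, 0.193]
eef_rot: [[-0.995, 0.103, 0.001], [0.103, 0.995, -0.001], [-0.001, -0.001, -1.0]]
force: [-0.5, 0.1, -0.1]
width: 0.501
grasp_force: 0.0
```

jog_arm:
  steps:
    - {"tx": 0,"ty": 0,"tz": 0,"roll": 0}
    - {"tx": 0,"ty": 0,"tz": 0,"roll": 0}
    - {"tx": 0,"ty": 0,"tz": 0,"roll": 0}
    - {"tx": 0,"ty": 0,"tz": 0,"roll": 0}
    - {"tx": 0,"ty": 0,"tz": 0,"roll": 0}
  fingers: 0
  newtons: 35

```text
clock: 13.93
position: [0.3407, -0.2444, 0.1928]
eef_rot: [[-0.995, 0.104, 0.001], [0.104, 0.995, -0.0], [-0.001, -0.0, -1.0]]
force: [5.2, 9.8, 16.3]
width: 0.294
grasp_force: 35.9
```

Run:
```python
from h import *
plan([(loc(CA,-.179,-.04,.032),84.05)]);s=arm.read_state();print(s["width"],s["force"],s["grasp_force"])
```

```text
at [ 0.3408 -0.2444  0.0378] 84.0 j6 -2.23
tx 2 ty -0 tz 6 roll -0.0  |6|
0.29398168116426737 [ 5.15010695  9.76081231 16.33449919] 35.871888399124146
```

jog_arm:
  steps:
    - {"tx": 0,"ty": 0,"tz": -10,"roll": 0}
    - {"tx": 0,"ty": 0,"tz": -19,"roll": 0}
    - {"tx": -2,"ty": 0,"tz": -28,"roll": 0}
    - {"tx": -5,"ty": 0,"tz": -37,"roll": 0}
    - {"tx": -10,"ty": 0,"tz": -45,"roll": 0}

```text
clock: 14.35
position: [0.3501, -0.2452, 0.2377]
eef_rot: [[-0.995, 0.104, -0.0], [0.104, 0.995, 0.001], [0.001, 0.001, -1.0]]
force: [1.5, 3.4, -7.1]
width: 0.289
grasp_force: 34.7
```

jog_arm:
  steps:
    - {"tx": -6,"ty": 0,"tz": -7,"roll": 0}
    - {"tx": -13,"ty": 0,"tz": -13,"roll": 0}
    - {"tx": -21,"ty": 0,"tz": -18,"roll": 0}
    - {"tx": -30,"ty": 0,"tz": -22,"roll": 0}
    - {"tx": -39,"ty": 0,"tz": -24,"roll": 0}

```text
clock: 14.77
position: [0.3889, -0.2493, 0.2618]
eef_rot: [[-0.995, 0.103, -0.001], [0.103, 0.995, 0.001], [0.001, 0.001, -1.0]]
force: [-7.3, 2.6, 7.3]
width: 0.286
grasp_force: 33.9
```

jog_arm:
  steps:
    - {"tx": -8,"ty": 0,"tz": -1,"roll": 0}
    - {"tx": -15,"ty": 0,"tz": -1,"roll": 0}
    - {"tx": -21,"ty": 0,"tz": 0,"roll": 0}
    - {"tx": -26,"ty": 0,"tz": 1,"roll": 0}
    - {"tx": -26,"ty": 0,"tz": 1,"roll": 0}

```text
clock: 15.18
position: [0.4157, -0.2522, 0.2607]
eef_rot: [[-0.995, 0.103, 0.001], [0.103, 0.995, 0.0], [-0.001, 0.0, -1.0]]
force: [-0.9, 5.5, 13.0]
width: 0.278
grasp_force: 33.6
```

jog_arm:
  steps:
    - {"tx": 0,"ty": 0,"tz": 0,"roll": 0}
    - {"tx": 0,"ty": 0,"tz": 0,"roll": 0}
    - {"tx": 0,"ty": 0,"tz": -20,"roll": 0}
    - {"tx": 0,"ty": 0,"tz": -50,"roll": 0}
    - {"tx": 0,"ty": 0,"tz": -80,"roll": 0}
  fingers: 0.5

```text
clock: 15.6
position: [0.4147, -0.2524, 0.3406]
eef_rot: [[-0.995, 0.104, -0.001], [0.104, 0.995, 0.001], [0.001, 0.001, -1.0]]
force: [0.4, -0.7, -0.6]
width: 0.502
grasp_force: 0.0
```

Run:
```python
from h import *
H=84.05
pt=lambda t,r=.209,z0=.056: loc(CA,.095-r*np.cos(t),.060,z0+r*np.sin(t))
plan([(pt(0)+[0,0,.10],H),(pt(0),H)])
c=cam("scene"); crop(c,"pics/i.png",180,300,190,280,6.5)
```

```text
at [ 0.4145 -0.2522  0.1856] 84.1 j6 -2.14
tx 11 ty 100 tz 30 roll 0.0  |104|
tx 0 ty 0 tz 100 roll -0.0  |100|
```

View pics/i.png

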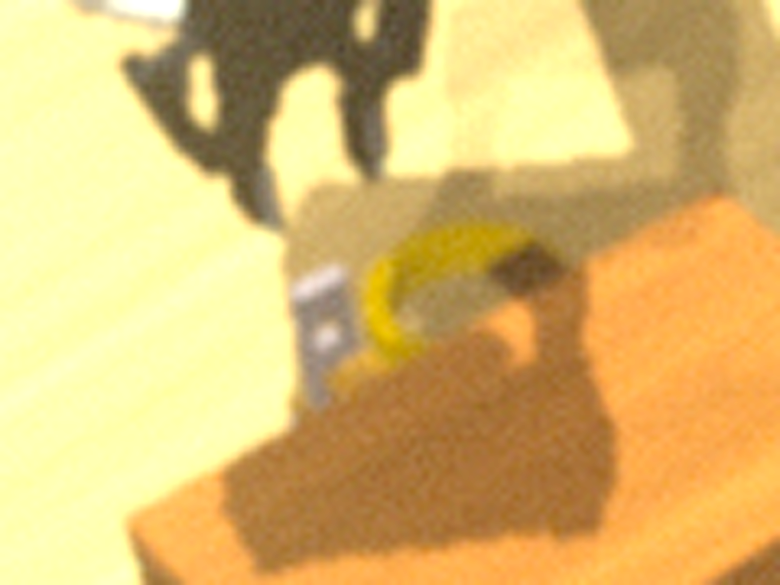

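The lever stands up at (320,320), clear of the lid. Next I pinch the tab with the fingertips and swing the lid.

Run:
```python
from h import *
H=84.05
pt=lambda t,r=.212,z0=.056: loc(CA,.095-r*np.cos(t),.060,z0+.010+r*np.sin(t))
plan([(pt(0)+[0,0,.06],H),(pt(0),H)])
a=CA[1]
for i in range(0,21):
    t=i*1.70/20; print(i,"tx %.0f tz %.0f"%(-1000*.212*(1-np.cos(t)),-1000*.212*np.sin(t)))
```

```text
at [ 0.4165 -0.2537  0.191 ] 84.1 j6 -2.14
tx 16 ty 101 tz 65 roll 0.0  |121|
tx 0 ty 0 tz 60 roll -0.0  |60|
0 tx -0 tz -0
1 tx -1 tz -18
2 tx -3 tz -36
3 tx -7 tz -53
4 tx -12 tz -71
5 tx -19 tz -87
6 tx -27 tz -103
7 tx -36 tz -119
8 tx -47 tz -133
9 tx -59 tz -147
10 tx -72 tz -159
11 tx -86 tz -171
12 tx -101 tz -181
13 tx -117 tz -189
14 tx -133 tz -197
15 tx -150 tz -203
16 tx -168 tz -207
17 tx -185 tz -210
18 tx -203 tz -212
19 tx -221 tz -212
20 tx -239 tz -210
```

jog_arm:
  steps:
    - {"tx": 5,"ty": 35,"tz": 0,"roll": 0}
    - {"tx": 16,"ty": 70,"tz": 0,"roll": 0}
    - {"tx": 16,"ty": 101,"tz": 30,"roll": 0}
    - {"tx": 16,"ty": 101,"tz": 65,"roll": 0}
    - {"tx": 16,"ty": 101,"tz": 65,"roll": 0}

```text
clock: 16.07
position: [0.4084, -0.1486, 0.2713]
eef_rot: [[-0.995, 0.101, -0.005], [0.101, 0.995, 0.003], [0.005, 0.002, -1.0]]
force: [-1.5, 0.9, -0.2]
width: 0.501
grasp_force: 0.0
```

jog_arm:
  steps:
    - {"tx": 0,"ty": 0,"tz": 0,"roll": 0}
    - {"tx": 0,"ty": 0,"tz": 0,"roll": 0}
    - {"tx": 0,"ty": 0,"tz": 0,"roll": 0}
    - {"tx": 0,"ty": 0,"tz": 0,"roll": 0}
    - {"tx": 0,"ty": 0,"tz": 0,"roll": 0}

```text
clock: 16.48
position: [0.4098, -0.151, 0.2757]
eef_rot: [[-0.995, 0.104, 0.002], [0.104, 0.995, -0.001], [-0.002, -0.001, -1.0]]
force: [-0.1, -0.2, -0.2]
width: 0.501
grasp_force: 0.0
```

Run:
```python
from h import *
plan([(loc(CA,.095-.212,.06,.066),84.05)])
```

```text
at [ 0.4101 -0.1512  0.1207] 84.0 j6 -1.96
tx -1 ty -0 tz 55 roll -0.0  |55|
```

jog_arm:
  steps:
    - {"tx": 0,"ty": 0,"tz": 25,"roll": 0}
    - {"tx": 0,"ty": 0,"tz": 54,"roll": 0}
    - {"tx": 0,"ty": 0,"tz": 54,"roll": 0}
    - {"tx": 0,"ty": 0,"tz": 54,"roll": 0}
    - {"tx": 0,"ty": 0,"tz": 54,"roll": 0}

```text
clock: 16.9
position: [0.4098, -0.1506, 0.2217]
eef_rot: [[-0.995, 0.104, 0.0], [0.104, 0.995, -0.0], [-0.0, -0.0, -1.0]]
force: [-0.2, 0.2, 0.2]
width: 0.502
grasp_force: 0.0
```

jog_arm:
  steps:
    - {"tx": 0,"ty": 0,"tz": 0,"roll": 0}
    - {"tx": 0,"ty": 0,"tz": 0,"roll": 0}
    - {"tx": 0,"ty": 0,"tz": 0,"roll": 0}
    - {"tx": 0,"ty": 0,"tz": 0,"roll": 0}
    - {"tx": 0,"ty": 0,"tz": 0,"roll": 0}
  fingers: 0
  newtons: 50

```text
clock: 17.32
position: [0.4099, -0.1506, 0.2221]
eef_rot: [[-0.995, 0.103, 0.002], [0.103, 0.995, -0.001], [-0.002, -0.001, -1.0]]
force: [-1.2, -1.1, 9.6]
width: 0.332
grasp_force: 48.5
```

jog_arm:
  steps:
    - {"tx": -1,"ty": 0,"tz": -18,"roll": 0}
    - {"tx": -3,"ty": 0,"tz": -36,"roll": 0}
    - {"tx": -7,"ty": 0,"tz": -53,"roll": 0}
    - {"tx": -12,"ty": 0,"tz": -71,"roll": 0}
    - {"tx": -12,"ty": 0,"tz": -71,"roll": 0}

```text
clock: 17.73
position: [0.4226, -0.1519, 0.2953]
eef_rot: [[-0.995, 0.103, 0.005], [0.103, 0.995, -0.002], [-0.005, -0.002, -1.0]]
force: [1.5, -0.3, -2.8]
width: 0.334
grasp_force: 49.7
```

Run:
```python
from h import *
plan([])
c=cam("scene"); crop(c,"pics/j.png",180,340,170,310,4)
```

```text
at [ 0.4233 -0.1522  0.1403] 84.1 j6 -1.95
```

View pics/j.png

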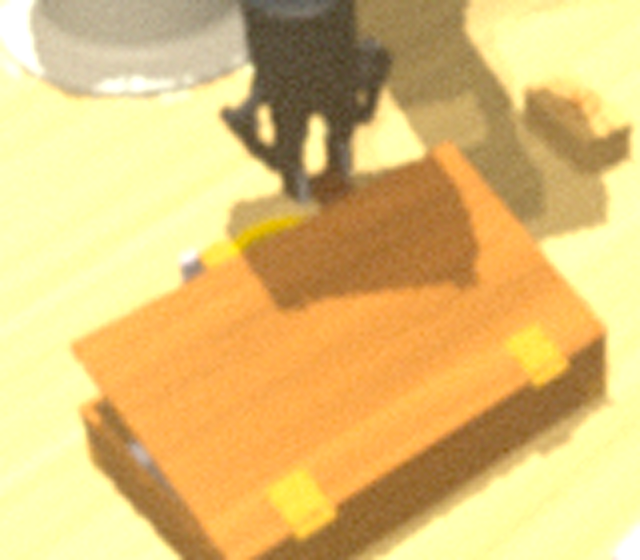

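The lid is lifting with the tab held at (328,188). Continuing the arc.

jog_arm:
  steps:
    - {"tx": -7,"ty": 0,"tz": -16,"roll": 0}
    - {"tx": -15,"ty": 0,"tz": -32,"roll": 0}
    - {"tx": -24,"ty": 0,"tz": -48,"roll": 0}
    - {"tx": -35,"ty": 0,"tz": -62,"roll": 0}
    - {"tx": -47,"ty": 0,"tz": -76,"roll": 0}

```text
clock: 18.2
position: [0.4683, -0.1568, 0.3682]
eef_rot: [[-0.995, 0.104, -0.0], [0.104, 0.995, -0.001], [0.0, -0.001, -1.0]]
force: [6.0, -5.9, -11.3]
width: 0.33
grasp_force: 51.9
```

jog_arm:
  steps:
    - {"tx": -13,"ty": 0,"tz": -12,"roll": 0}
    - {"tx": -27,"ty": 0,"tz": -24,"roll": 0}
    - {"tx": -42,"ty": 0,"tz": -34,"roll": 0}
    - {"tx": -58,"ty": 0,"tz": -42,"roll": 0}
    - {"tx": -74,"ty": 0,"tz": -50,"roll": 0}

```text
clock: 18.62
position: [0.5418, -0.1645, 0.4178]
eef_rot: [[-0.995, 0.104, -0.002], [0.104, 0.995, -0.001], [0.001, -0.001, -1.0]]
force: [1.3, -6.7, -11.2]
width: 0.33
grasp_force: 53.0
```

jog_arm:
  steps:
    - {"tx": -17,"ty": 0,"tz": -6,"roll": 0}
    - {"tx": -35,"ty": 0,"tz": -10,"roll": 0}
    - {"tx": -52,"ty": 0,"tz": -13,"roll": 0}
    - {"tx": -70,"ty": 0,"tz": -15,"roll": 0}
    - {"tx": -88,"ty": 0,"tz": -15,"roll": 0}

```text
clock: 19.03
position: [0.6298, -0.1738, 0.4333]
eef_rot: [[-0.995, 0.104, 0.0], [0.104, 0.995, -0.001], [-0.0, -0.001, -1.0]]
force: [-2.4, -5.6, 5.4]
width: 0.335
grasp_force: 58.1
```

jog_arm:
  steps:
    - {"tx": -9,"ty": 0,"tz": 1,"roll": 0}
    - {"tx": -18,"ty": 0,"tz": 2,"roll": 0}
    - {"tx": -18,"ty": 0,"tz": 2,"roll": 0}
    - {"tx": -18,"ty": 0,"tz": 2,"roll": 0}
    - {"tx": -18,"ty": 0,"tz": 2,"roll": 0}

```text
clock: 19.45
position: [0.6474, -0.1757, 0.4316]
eef_rot: [[-0.995, 0.104, 0.002], [0.104, 0.995, -0.002], [-0.002, -0.002, -1.0]]
force: [-0.9, -3.0, 14.3]
width: 0.333
grasp_force: 57.0
```

jog_arm:
  steps:
    - {"tx": -4,"ty": 0,"tz": 0,"roll": 0}
    - {"tx": -4,"ty": 0,"tz": 0,"roll": 0}
    - {"tx": -4,"ty": 0,"tz": -20,"roll": 0}
    - {"tx": -4,"ty": 0,"tz": -50,"roll": 0}
    - {"tx": -4,"ty": 0,"tz": -60,"roll": 0}
  fingers: 0.6

```text
clock: 19.87
position: [0.6515, -0.1756, 0.4938]
eef_rot: [[-0.995, 0.103, 0.003], [0.103, 0.995, -0.001], [-0.003, -0.001, -1.0]]
force: [0.7, -0.7, 0.4]
width: 0.599
grasp_force: 0.0
```

Run:
```python
from h import *
plan([((.42,.13,.2),79)])
```

```text
at [ 0.6519 -0.1757  0.3388] 84.1 j6 -1.82
tx 262 ty 280 tz 139 roll 5.1  |408|
```

jog_arm:
  steps:
    - {"tx": 28,"ty": 29,"tz": 0,"roll": 0}
    - {"tx": 56,"ty": 58,"tz": 0,"roll": 0}
    - {"tx": 84,"ty": 87,"tz": 0,"roll": 2}
    - {"tx": 112,"ty": 116,"tz": 0,"roll": 4}
    - {"tx": 135,"ty": 140,"tz": 0,"roll": 5}
  fingers: 0.95

```text
clock: 20.28
position: [0.5294, -0.0207, 0.4903]
eef_rot: [[-0.981, 0.192, -0.001], [0.192, 0.981, 0.0], [0.001, 0.0, -1.0]]
force: [0.4, 0.6, 1.2]
width: 0.95
grasp_force: 0.0
```

Run:
```python
from h import *
plan([((.4195,.130,.17),78.9)])
c=cam("scene"); crop(c,"pics/k.png",170,350,130,310,3.3)
c=cam("top"); crop(c,"pics/l.png",200,460,200,340,3)
```

```text
at [ 0.5293 -0.0206  0.3353] 79.0 j6 -1.53
tx 137 ty 127 tz 165 roll 0.1  |249|
```

View pics/l.png

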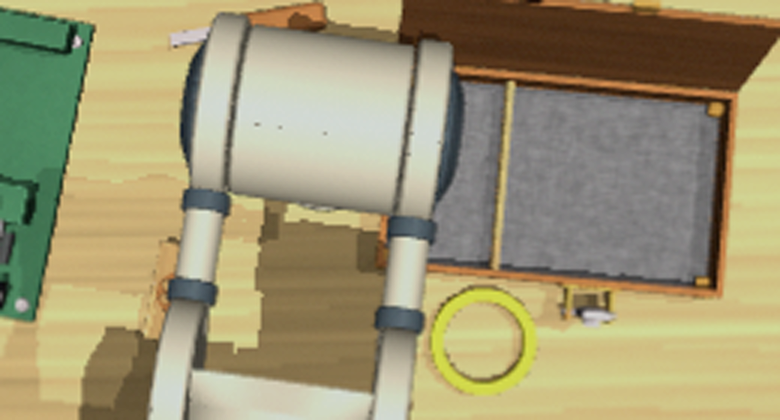

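The lid stands open and both bays are empty. The divider is at (503,175) and the latch is still up at (590,313). Now to fetch the block.

jog_arm:
  steps:
    - {"tx": 27,"ty": 25,"tz": 20,"roll": 0}
    - {"tx": 55,"ty": 51,"tz": 40,"roll": 0}
    - {"tx": 82,"ty": 76,"tz": 60,"roll": 0}
    - {"tx": 110,"ty": 102,"tz": 80,"roll": 0}
    - {"tx": 137,"ty": 127,"tz": 100,"roll": 0}

```text
clock: 20.8
position: [0.4217, 0.1266, 0.3916]
eef_rot: [[-0.982, 0.19, 0.001], [0.19, 0.982, 0.0], [-0.0, 0.0, -1.0]]
force: [0.6, 0.5, 0.4]
width: 0.953
grasp_force: 0.0
```

jog_arm:
  steps:
    - {"tx": 0,"ty": 0,"tz": 40,"roll": 0}
    - {"tx": 0,"ty": 0,"tz": 80,"roll": 0}
    - {"tx": 0,"ty": 0,"tz": 115,"roll": 0}
    - {"tx": 0,"ty": 0,"tz": 145,"roll": 0}
    - {"tx": 0,"ty": 0,"tz": 145,"roll": 0}

```text
clock: 21.22
position: [0.4218, 0.1255, 0.2432]
eef_rot: [[-0.982, 0.19, -0.007], [0.19, 0.982, -0.001], [0.007, -0.002, -1.0]]
force: [-1.4, -0.2, 0.0]
width: 0.95
grasp_force: 0.0
```

Run:
```python
from h import *
plan([((.4200,.130,.032),78.9)])
c=cam("scene"); crop(c,"pics/m.png",270,400,110,230,5)
```

```text
at [0.4207 0.1253 0.0882] 79.1 j6 -1.23
tx 2 ty 4 tz 56 roll 0.2  |56|
```

View pics/m.png

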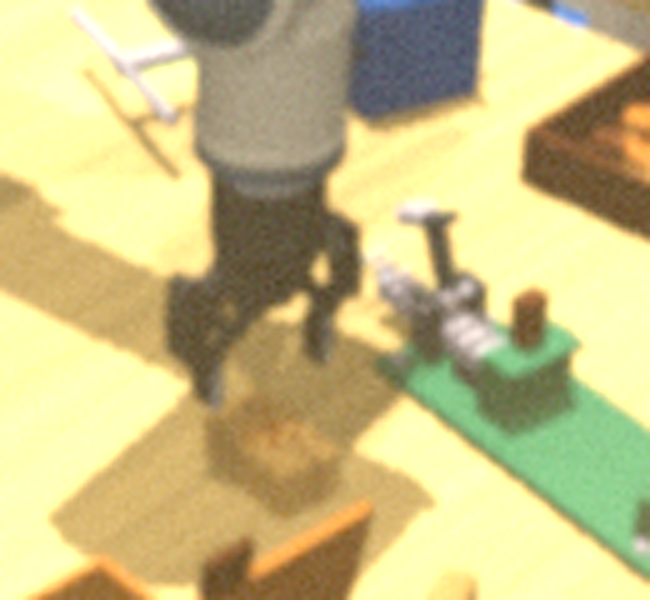

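The block sits square below the fingers at (270,445), and the pawl is still up at (430,240). I grip the block now.

jog_arm:
  steps:
    - {"tx": 2,"ty": 4,"tz": 15,"roll": 0}
    - {"tx": 2,"ty": 4,"tz": 35,"roll": 0}
    - {"tx": 2,"ty": 4,"tz": 52,"roll": 0}
    - {"tx": 2,"ty": 4,"tz": 54,"roll": 0}
    - {"tx": 2,"ty": 4,"tz": 54,"roll": 0}

```text
clock: 21.68
position: [0.4222, 0.1301, 0.1943]
eef_rot: [[-0.982, 0.19, 0.0], [0.19, 0.982, 0.0], [-0.0, 0.0, -1.0]]
force: [0.1, 0.3, -0.0]
width: 0.949
grasp_force: 0.0
```

jog_arm:
  steps:
    - {"tx": 0,"ty": 0,"tz": 0,"roll": 0}
    - {"tx": 0,"ty": 0,"tz": 0,"roll": 0}
    - {"tx": 0,"ty": 0,"tz": 0,"roll": 0}
    - {"tx": 0,"ty": 0,"tz": 0,"roll": 0}
    - {"tx": 0,"ty": 0,"tz": 0,"roll": 0}
  fingers: 0
  newtons: 60

```text
clock: 22.1
position: [0.4221, 0.1301, 0.1948]
eef_rot: [[-0.982, 0.19, 0.002], [0.19, 0.982, 0.0], [-0.002, 0.001, -1.0]]
force: [-2.1, -1.3, 21.9]
width: 0.571
grasp_force: 58.7
```

jog_arm:
  steps:
    - {"tx": 0,"ty": 0,"tz": 0,"roll": 0}
    - {"tx": 0,"ty": 0,"tz": -20,"roll": 0}
    - {"tx": 0,"ty": 0,"tz": -60,"roll": 0}
    - {"tx": 0,"ty": 0,"tz": -100,"roll": 0}
    - {"tx": 0,"ty": 0,"tz": -120,"roll": 0}

```text
clock: 22.52
position: [0.4219, 0.1302, 0.3176]
eef_rot: [[-0.982, 0.19, 0.004], [0.19, 0.982, 0.001], [-0.004, 0.001, -1.0]]
force: [2.1, -0.2, -1.8]
width: 0.567
grasp_force: 66.3
```

Run:
```python
from h import *
plan([(loc(CA,-.01,.1035,.15),84.05),(loc(CA,-.01,.1035,.04),84.05)])
```

```text
at [0.4225 0.1303 0.1626] 79.1 j6 -1.22
tx -145 ty -226 tz 13 roll -5.0  |269|
tx 0 ty 0 tz 110 roll -0.0  |110|
```

jog_arm:
  steps:
    - {"tx": -15,"ty": -25,"tz": 0,"roll": 0}
    - {"tx": -30,"ty": -48,"tz": 0,"roll": -1}
    - {"tx": -46,"ty": -72,"tz": 0,"roll": -2}
    - {"tx": -62,"ty": -97,"tz": 0,"roll": -4}
    - {"tx": -78,"ty": -122,"tz": 0,"roll": -5}

```text
clock: 22.93
position: [0.4753, -0.0058, 0.3143]
eef_rot: [[-0.995, 0.101, 0.001], [0.101, 0.995, -0.0], [-0.001, -0.0, -1.0]]
force: [0.9, 1.4, -2.5]
width: 0.567
grasp_force: 66.2
```

Run:
```python
from h import *
plan([(loc(CA,-.01,.1035,.15),84.05),(loc(CA,-.01,.1035,.049),84.05)]);print(arm.read_state()["width"])
```

```text
at [ 0.4754 -0.0058  0.1593] 84.2 j6 -1.61
tx -58 ty -108 tz 9 roll 0.1  |123|
tx 0 ty 0 tz 101 roll -0.0  |101|
0.5669329276157491
```

jog_arm:
  steps:
    - {"tx": -15,"ty": -28,"tz": 0,"roll": 0}
    - {"tx": -30,"ty": -55,"tz": 0,"roll": 0}
    - {"tx": -45,"ty": -82,"tz": 0,"roll": 0}
    - {"tx": -58,"ty": -108,"tz": 0,"roll": 0}
    - {"tx": -58,"ty": -108,"tz": 0,"roll": 0}

```text
clock: 23.35
position: [0.5234, -0.1221, 0.3143]
eef_rot: [[-0.994, 0.106, 0.003], [0.106, 0.994, -0.002], [-0.003, -0.002, -1.0]]
force: [-1.2, 1.0, -1.9]
width: 0.573
grasp_force: 66.2
```

jog_arm:
  steps:
    - {"tx": 0,"ty": 0,"tz": 0,"roll": 0}
    - {"tx": 0,"ty": 0,"tz": 15,"roll": 0}
    - {"tx": 0,"ty": 0,"tz": 30,"roll": 0}
    - {"tx": 0,"ty": 0,"tz": 30,"roll": 0}
    - {"tx": 0,"ty": 0,"tz": 30,"roll": 0}

```text
clock: 23.77
position: [0.5212, -0.1171, 0.2835]
eef_rot: [[-0.995, 0.103, -0.002], [0.103, 0.995, 0.001], [0.002, 0.0, -1.0]]
force: [0.3, -0.1, -2.0]
width: 0.567
grasp_force: 66.1
```

Run:
```python
from h import *
plan([(loc(CA,-.01,.1035,.049),84.05)]);s=arm.read_state();print(s["width"],s["clock"])
```

```text
at [ 0.5209 -0.117   0.1285] 84.1 j6 -1.8
tx -1 ty -2 tz 79 roll 0.0  |80|
0.5671405791480743 23.7667
```

jog_arm:
  steps:
    - {"tx": -1,"ty": -2,"tz": 20,"roll": 0}
    - {"tx": -1,"ty": -2,"tz": 40,"roll": 0}
    - {"tx": -1,"ty": -2,"tz": 60,"roll": 0}
    - {"tx": -1,"ty": -2,"tz": 74,"roll": 0}
    - {"tx": -1,"ty": -2,"tz": 80,"roll": 0}

```text
clock: 24.18
position: [0.5223, -0.1195, 0.2028]
eef_rot: [[-0.995, 0.103, -0.001], [0.103, 0.995, 0.0], [0.001, 0.0, -1.0]]
force: [-0.8, -1.0, -2.6]
width: 0.569
grasp_force: 66.2
```

jog_arm:
  steps:
    - {"tx": 0,"ty": 0,"tz": 1,"roll": 0}
    - {"tx": 0,"ty": 0,"tz": 1,"roll": 0}
    - {"tx": 0,"ty": 0,"tz": 1,"roll": 0}
    - {"tx": 0,"ty": 0,"tz": 1,"roll": 0}
    - {"tx": 0,"ty": 0,"tz": 1,"roll": 0}

```text
clock: 24.6
position: [0.5227, -0.12, 0.2032]
eef_rot: [[-0.995, 0.103, 0.001], [0.103, 0.995, -0.0], [-0.001, -0.0, -1.0]]
force: [-0.3, -0.0, -2.5]
width: 0.569
grasp_force: 66.2
```

jog_arm:
  steps:
    - {"tx": 0,"ty": 0,"tz": 0,"roll": 0}
    - {"tx": 0,"ty": 0,"tz": 0,"roll": 0}
    - {"tx": 0,"ty": 0,"tz": 0,"roll": 0}
    - {"tx": 0,"ty": 0,"tz": 0,"roll": 0}
    - {"tx": 0,"ty": 0,"tz": -10,"roll": 0}
  fingers: 0.68

```text
clock: 25.02
position: [0.5221, -0.1199, 0.2115]
eef_rot: [[-0.995, 0.104, -0.002], [0.104, 0.995, 0.001], [0.002, 0.0, -1.0]]
force: [-0.9, 0.4, -0.2]
width: 0.676
grasp_force: 0.0
```

jog_arm:
  steps:
    - {"tx": 0,"ty": 0,"tz": -25,"roll": 0}
    - {"tx": 0,"ty": 0,"tz": -65,"roll": 0}
    - {"tx": 0,"ty": 0,"tz": -105,"roll": 0}
    - {"tx": 0,"ty": 0,"tz": -145,"roll": 0}
    - {"tx": 0,"ty": 0,"tz": -150,"roll": 0}

```text
clock: 25.43
position: [0.5235, -0.1203, 0.3695]
eef_rot: [[-0.995, 0.103, 0.009], [0.103, 0.995, -0.003], [-0.009, -0.002, -1.0]]
force: [2.9, -0.6, 1.5]
width: 0.678
grasp_force: 0.0
```

jog_arm:
  steps:
    - {"tx": 35,"ty": 0,"tz": 0,"roll": 0}
    - {"tx": 70,"ty": 0,"tz": 0,"roll": 0}
    - {"tx": 105,"ty": 0,"tz": 0,"roll": 0}
    - {"tx": 140,"ty": 0,"tz": 0,"roll": 0}
    - {"tx": 140,"ty": 0,"tz": 0,"roll": 0}

```text
clock: 25.85
position: [0.3774, -0.1038, 0.3623]
eef_rot: [[-0.995, 0.104, -0.005], [0.104, 0.995, 0.002], [0.005, 0.001, -1.0]]
force: [-0.1, 0.9, -1.2]
width: 0.68
grasp_force: 0.0
```

Run:
```python
from h import *
t=cam(); im=t["pixels"].astype(int)
cv2.imwrite("pics/n.png",t["pixels"])
# handle segmentation in region between clamp and case, compare to first image
a=cv2.imread("pics/top0.png").astype(int)
hsv=cv2.cvtColor(t["pixels"],cv2.COLOR_BGR2HSV);h0=cv2.cvtColor(cv2.imread("pics/top0.png"),cv2.COLOR_BGR2HSV)
for (u,v) in((292,208),(275,244),(300,207),(268,246),(303,240),(265,211),(285,225)): print((u,v),h0[v,u],hsv[v,u])
plan([])
```

```text
(292, 208) [ 14 162 113] [ 14 157 120]
(275, 244) [ 19 122 125] [ 23  95 132]
(300, 207) [ 14 161 117] [ 14 160 123]
(268, 246) [ 18 119 126] [ 24  89 132]
(303, 240) [  0   8 126] [ 25  92 133]
(265, 211) [  0  12 126] [  0  12 132]
(285, 225) [ 28  85 126] [ 18 122 125]
at [ 0.3801 -0.1046  0.2079] 84.0 j6 -1.89
```

Run:
```python
from h import *
t=cam(); crop(t,"pics/o.png",245,445,190,310,4)
```

```text
(no output)
```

View pics/o.png

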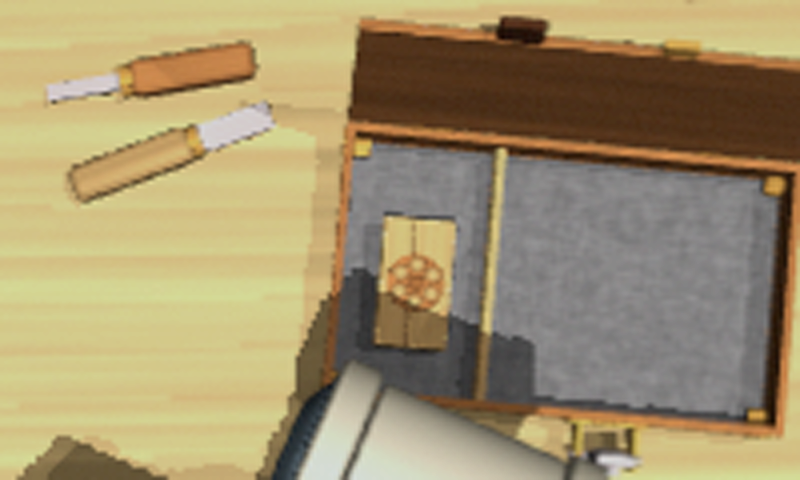

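The block lies in the narrow bay at (415,282). The light chisel has been knocked: its butt is now at (72,184) and its tip at (271,112). The brown one is unchanged, butt (255,60), tip (47,95). I take the light one first.

```bash
cat >> h.py <<'E'
def chis(c,tip,butt):
    A=lambda p,z:w(c,(p[0]/4+245-.4,p[1]/4+190-.4),z)
    a=A(tip,.013);b=A(butt,.02);d=(a-b)[:2];L=np.linalg.norm(d);u=d/L
    g=b[:2]+u*.062
    print("chisel",np.round(g,4),L,np.degrees(np.arctan2(u[1],u[0]))); return g,np.degrees(np.arctan2(u[1],u[0]))
E
python3 - <<'E'
from h import *
t=cam()
g3,h3=chis(t,(47,95),(255,60)); g,h=chis(t,(271,112),(71,185))
plan([((*g,.15),h+90),((*g,.024),h+90)])
E
```

```text
chisel [0.6729 0.0513] 0.15081631028291415 98.54761448010373
chisel [0.6152 0.0631] 0.15138602884049543 -70.14463609020979
at [ 0.3836 -0.1057  0.2081] 84.0 j6 -1.89
tx -213 ty 192 tz 58 roll 64.2  |292|
tx 0 ty 0 tz 126 roll -0.0  |126|
```

jog_arm:
  steps:
    - {"tx": -21,"ty": 19,"tz": 0,"roll": 6}
    - {"tx": -43,"ty": 38,"tz": 0,"roll": 13}
    - {"tx": -64,"ty": 58,"tz": 0,"roll": 19}
    - {"tx": -85,"ty": 77,"tz": 0,"roll": 26}
    - {"tx": -106,"ty": 96,"tz": 0,"roll": 32}
  fingers: 0.52

```text
clock: 26.42
position: [0.5007, -0.0198, 0.3625]
eef_rot: [[-0.785, 0.619, 0.001], [0.619, 0.785, -0.0], [-0.001, 0.0, -1.0]]
force: [-0.5, -0.5, 1.5]
width: 0.517
grasp_force: 0.0
```

Run:
```python
from h import *
plan([((.6152,.0631,.15),19.85),((.6152,.0631,.024),19.85)])
```

```text
at [ 0.5008 -0.0198  0.2075] 51.7 j6 -1.06
tx -38 ty 136 tz 58 roll 31.9  |153|
tx 0 ty 0 tz 126 roll -0.0  |126|
```

jog_arm:
  steps:
    - {"tx": -8,"ty": 27,"tz": 10,"roll": 6}
    - {"tx": -15,"ty": 54,"tz": 20,"roll": 13}
    - {"tx": -23,"ty": 82,"tz": 35,"roll": 19}
    - {"tx": -30,"ty": 109,"tz": 50,"roll": 26}
    - {"tx": -38,"ty": 136,"tz": 58,"roll": 32}

```text
clock: 26.83
position: [0.6138, 0.0644, 0.3026]
eef_rot: [[-0.338, 0.941, -0.001], [0.941, 0.338, 0.0], [0.0, -0.001, -1.0]]
force: [-0.2, -0.3, -0.5]
width: 0.517
grasp_force: 0.0
```

jog_arm:
  steps:
    - {"tx": 0,"ty": 0,"tz": 0,"roll": 0}
    - {"tx": 0,"ty": 0,"tz": 30,"roll": 0}
    - {"tx": 0,"ty": 0,"tz": 60,"roll": 0}
    - {"tx": 0,"ty": 0,"tz": 70,"roll": 0}
    - {"tx": 0,"ty": 0,"tz": 70,"roll": 0}

```text
clock: 27.25
position: [0.6119, 0.063, 0.2321]
eef_rot: [[-0.343, 0.939, -0.004], [0.939, 0.343, -0.0], [0.001, -0.004, -1.0]]
force: [-0.8, -0.1, -0.0]
width: 0.524
grasp_force: 0.0
```

Run:
```python
from h import *
plan([((.6152,.0631,.024),19.85)])
```

```text
at [0.6112 0.063  0.0771] 20.1 j6 -0.34
tx -1 ty 4 tz 53 roll 0.2  |53|
```

jog_arm:
  steps:
    - {"tx": 0,"ty": 2,"tz": 20,"roll": 0}
    - {"tx": 0,"ty": 2,"tz": 40,"roll": 0}
    - {"tx": 0,"ty": 2,"tz": 51,"roll": 0}
    - {"tx": 0,"ty": 2,"tz": 51,"roll": 0}
    - {"tx": 0,"ty": 2,"tz": 51,"roll": 0}

```text
clock: 27.67
position: [0.6145, 0.0635, 0.1842]
eef_rot: [[-0.343, 0.939, 0.0], [0.939, 0.343, 0.0], [-0.0, 0.0, -1.0]]
force: [-0.1, 0.1, 0.9]
width: 0.521
grasp_force: 0.0
```

jog_arm:
  steps:
    - {"tx": 0,"ty": 0,"tz": 0,"roll": 0}
    - {"tx": 0,"ty": 0,"tz": 0,"roll": 0}
    - {"tx": 0,"ty": 0,"tz": 0,"roll": 0}
    - {"tx": 0,"ty": 0,"tz": 0,"roll": 0}
    - {"tx": 0,"ty": 0,"tz": 0,"roll": 0}
  fingers: 0
  newtons: 60

```text
clock: 28.08
position: [0.6147, 0.0636, 0.1851]
eef_rot: [[-0.343, 0.939, 0.003], [0.939, 0.343, 0.0], [-0.001, 0.002, -1.0]]
force: [-0.9, 0.0, 7.8]
width: 0.288
grasp_force: 59.8
```

jog_arm:
  steps:
    - {"tx": 0,"ty": 0,"tz": 0,"roll": 0}
    - {"tx": 0,"ty": 0,"tz": -20,"roll": 0}
    - {"tx": 0,"ty": 0,"tz": -60,"roll": 0}
    - {"tx": 0,"ty": 0,"tz": -100,"roll": 0}
    - {"tx": 0,"ty": 0,"tz": -120,"roll": 0}

```text
clock: 28.5
position: [0.6147, 0.0636, 0.3088]
eef_rot: [[-0.343, 0.939, 0.005], [0.939, 0.343, 0.0], [-0.002, 0.005, -1.0]]
force: [1.5, -0.3, 0.4]
width: 0.288
grasp_force: 59.5
```

Run:
```python
from h import *
plan([((.50,-.02,.16),52),(loc(CA,-.013,0,.16),84.05)])
plan([(loc(CA,-.013,0,.16),84.05)])
```

```text
at [0.6156 0.0636 0.1538] 20.1 j6 -0.34
tx -39 ty -137 tz -6 roll -31.9  |143|
tx -131 ty -154 tz -0 roll -32.0  |202|
at [0.6156 0.0636 0.1538] 20.1 j6 -0.34
tx -232 ty -199 tz -6 roll -64.0  |305|
```

jog_arm:
  steps:
    - {"tx": -8,"ty": -27,"tz": 0,"roll": -6}
    - {"tx": -16,"ty": -55,"tz": 0,"roll": -13}
    - {"tx": -23,"ty": -82,"tz": 0,"roll": -19}
    - {"tx": -31,"ty": -110,"tz": 0,"roll": -26}
    - {"tx": -39,"ty": -137,"tz": 0,"roll": -32}

```text
clock: 28.92
position: [0.4975, -0.0205, 0.3044]
eef_rot: [[-0.793, 0.61, 0.001], [0.61, 0.793, -0.0], [-0.001, 0.001, -1.0]]
force: [0.6, 0.1, -1.2]
width: 0.286
grasp_force: 59.4
```

Run:
```python
from h import *
plan([(loc(CA,-.013,0,.155),84.05)]);print(arm.read_state()["width"])
```

```text
at [ 0.4977 -0.0206  0.1494] 52.4 j6 -1.08
tx -131 ty -153 tz -6 roll -31.6  |202|
0.28553800947913044
```

jog_arm:
  steps:
    - {"tx": -26,"ty": -30,"tz": 0,"roll": -6}
    - {"tx": -52,"ty": -61,"tz": 0,"roll": -13}
    - {"tx": -78,"ty": -92,"tz": 0,"roll": -19}
    - {"tx": -104,"ty": -122,"tz": 0,"roll": -26}
    - {"tx": -128,"ty": -151,"tz": 0,"roll": -31.6}

```text
clock: 29.33
position: [0.5064, -0.2081, 0.3046]
eef_rot: [[-0.993, 0.115, 0.001], [0.115, 0.993, -0.001], [-0.001, -0.001, -1.0]]
force: [1.5, 1.4, -1.5]
width: 0.289
grasp_force: 59.4
```

jog_arm:
  steps:
    - {"tx": 0,"ty": 0,"tz": 0,"roll": 0}
    - {"tx": 0,"ty": 0,"tz": 15,"roll": 0}
    - {"tx": 0,"ty": 0,"tz": 30,"roll": 0}
    - {"tx": 0,"ty": 0,"tz": 30,"roll": 0}
    - {"tx": 0,"ty": 0,"tz": 30,"roll": 0}

```text
clock: 29.75
position: [0.5065, -0.2062, 0.2738]
eef_rot: [[-0.993, 0.12, -0.001], [0.12, 0.993, 0.0], [0.001, 0.0, -1.0]]
force: [0.2, 0.1, -1.0]
width: 0.286
grasp_force: 59.6
```

Run:
```python
from h import *
plan([(loc(CA,-.013,0,.038),84.05)]);print(arm.read_state()["width"])
```

```text
at [ 0.5065 -0.2062  0.1188] 83.1 j6 -1.95
tx -4 ty -16 tz 81 roll -1.0  |82|
0.28566075060836826
```

jog_arm:
  steps:
    - {"tx": -4,"ty": -12,"tz": 10,"roll": -1}
    - {"tx": -4,"ty": -16,"tz": 30,"roll": -1}
    - {"tx": -4,"ty": -16,"tz": 55,"roll": -1}
    - {"tx": -4,"ty": -16,"tz": 74,"roll": -1}
    - {"tx": -4,"ty": -16,"tz": 81,"roll": -1}

```text
clock: 30.17
position: [0.5086, -0.2225, 0.1914]
eef_rot: [[-0.995, 0.103, -0.001], [0.103, 0.995, 0.001], [0.001, 0.001, -1.0]]
force: [-0.8, -0.4, -2.1]
width: 0.283
grasp_force: 59.6
```

jog_arm:
  steps:
    - {"tx": 0,"ty": 0,"tz": 0,"roll": 0}
    - {"tx": 0,"ty": 0,"tz": 1,"roll": 0}
    - {"tx": 0,"ty": 0,"tz": 1,"roll": 0}
    - {"tx": 0,"ty": 0,"tz": 1,"roll": 0}
    - {"tx": 0,"ty": 0,"tz": 1,"roll": 0}

```text
clock: 30.58
position: [0.5089, -0.2228, 0.1922]
eef_rot: [[-0.995, 0.103, 0.001], [0.103, 0.995, -0.001], [-0.001, -0.001, -1.0]]
force: [-0.4, 0.4, -1.2]
width: 0.286
grasp_force: 59.6
```

jog_arm:
  steps:
    - {"tx": 0,"ty": 0,"tz": 0,"roll": 0}
    - {"tx": 0,"ty": 0,"tz": 0,"roll": 0}
    - {"tx": 0,"ty": 0,"tz": 0,"roll": 0}
    - {"tx": 0,"ty": 0,"tz": 0,"roll": 0}
    - {"tx": 0,"ty": 0,"tz": -5,"roll": 0}
  fingers: 0.52

```text
clock: 31.0
position: [0.5085, -0.2226, 0.1959]
eef_rot: [[-0.995, 0.103, -0.001], [0.103, 0.995, 0.001], [0.001, 0.0, -1.0]]
force: [-0.1, 0.7, -0.4]
width: 0.522
grasp_force: 0.0
```

jog_arm:
  steps:
    - {"tx": 0,"ty": 0,"tz": -30,"roll": 0}
    - {"tx": 0,"ty": 0,"tz": -65,"roll": 0}
    - {"tx": 0,"ty": 0,"tz": -100,"roll": 0}
    - {"tx": 0,"ty": 0,"tz": -135,"roll": 0}
    - {"tx": 0,"ty": 0,"tz": -150,"roll": 0}

```text
clock: 31.42
position: [0.5091, -0.2229, 0.3511]
eef_rot: [[-0.995, 0.103, 0.004], [0.103, 0.995, -0.003], [-0.005, -0.002, -1.0]]
force: [0.3, -0.6, 0.6]
width: 0.521
grasp_force: 0.0
```

Run:
```python
from h import *
t=cam(); cv2.imwrite("pics/p.png",t["pixels"])
# chisel3 check: orange handle blob
hsv=cv2.cvtColor(t["pixels"],cv2.COLOR_BGR2HSV); m=cv2.inRange(hsv,(8,140,60),(17,255,255)); m[:, :250]=0;m[:,325:]=0;m[:195]=0;m[:][235:]=0
h0=cv2.cvtColor(cv2.imread("pics/o.png"),cv2.COLOR_BGR2HSV)
ys,xs=np.nonzero(m); print(len(xs),xs.min(),xs.max(),ys.min(),ys.max()); (c,s,a)=cv2.minAreaRect(np.c_[xs,ys].astype(np.float32)); print(c,s,a)
plan([((.6729,.0513,.15),8.5)])
```

```text
261 277 308 201 213
(292.189208984375, 206.6351318359375) (8.548747062683105, 31.40020751953125) 80.53767395019531
at [ 0.5105 -0.2237  0.1972] 84.1 j6 -1.99
tx -133 ty 290 tz 47 roll 75.6  |323|
```

Run:
```python
from h import *
plan([((.50,-.03,.197),52),((.6729,.0513,.15),8.5),((.6729,.0513,.03),8.5)])
```

```text
at [ 0.5105 -0.2237  0.1972] 84.1 j6 -1.99
tx 30 ty 192 tz 0 roll 32.1  |194|
tx -86 ty 171 tz 47 roll 43.5  |197|
tx 0 ty 0 tz 120 roll -0.0  |120|
```

jog_arm:
  steps:
    - {"tx": 6,"ty": 38,"tz": 0,"roll": 6}
    - {"tx": 12,"ty": 77,"tz": 0,"roll": 13}
    - {"tx": 18,"ty": 115,"tz": 0,"roll": 19}
    - {"tx": 24,"ty": 154,"tz": 0,"roll": 26}
    - {"tx": 30,"ty": 192,"tz": 0,"roll": 32}

```text
clock: 31.88
position: [0.4987, -0.0353, 0.3465]
eef_rot: [[-0.797, 0.605, -0.0], [0.605, 0.797, 0.0], [0.0, 0.0, -1.0]]
force: [1.9, -0.3, 0.6]
width: 0.52
grasp_force: 0.0
```

jog_arm:
  steps:
    - {"tx": -17,"ty": 34,"tz": 0,"roll": 7}
    - {"tx": -34,"ty": 68,"tz": 10,"roll": 14}
    - {"tx": -52,"ty": 103,"tz": 20,"roll": 21}
    - {"tx": -69,"ty": 137,"tz": 35,"roll": 28}
    - {"tx": -86,"ty": 171,"tz": 47,"roll": 35}

```text
clock: 32.3
position: [0.6719, 0.0495, 0.2985]
eef_rot: [[-0.306, 0.952, -0.0], [0.952, 0.306, -0.0], [0.0, -0.0, -1.0]]
force: [1.1, -1.2, -0.2]
width: 0.522
grasp_force: 0.0
```

jog_arm:
  steps:
    - {"tx": 0,"ty": 0,"tz": 0,"roll": 6}
    - {"tx": 0,"ty": 0,"tz": 0,"roll": 9}
    - {"tx": 0,"ty": 0,"tz": 20,"roll": 9}
    - {"tx": 0,"ty": 0,"tz": 40,"roll": 9}
    - {"tx": 0,"ty": 0,"tz": 40,"roll": 9}

```text
clock: 32.72
position: [0.6694, 0.0483, 0.2559]
eef_rot: [[-0.159, 0.987, -0.006], [0.987, 0.159, 0.0], [0.001, -0.006, -1.0]]
force: [-1.2, 0.4, -0.0]
width: 0.523
grasp_force: 0.0
```

Run:
```python
from h import *
plan([((.6729,.0513,.028),8.5)])
```

```text
at [0.6685 0.0483 0.1009] 9.1 j6 -0.18
tx 2 ty 5 tz 73 roll 0.6  |73|
```

jog_arm:
  steps:
    - {"tx": 2,"ty": 2,"tz": 20,"roll": 0.6}
    - {"tx": 2,"ty": 2,"tz": 40,"roll": 0.6}
    - {"tx": 2,"ty": 2,"tz": 60,"roll": 0.6}
    - {"tx": 2,"ty": 2,"tz": 73,"roll": 0.6}
    - {"tx": 2,"ty": 2,"tz": 73,"roll": 0.6}

```text
clock: 33.13
position: [0.6715, 0.0505, 0.1844]
eef_rot: [[-0.148, 0.989, -0.004], [0.989, 0.148, 0.0], [0.001, -0.004, -1.0]]
force: [-0.9, 0.7, -0.3]
width: 0.521
grasp_force: 0.0
```

jog_arm:
  steps:
    - {"tx": 0,"ty": 0,"tz": 0,"roll": 0}
    - {"tx": 0,"ty": 0,"tz": 0,"roll": 0}
    - {"tx": 0,"ty": 0,"tz": 0,"roll": 0}
    - {"tx": 0,"ty": 0,"tz": 0,"roll": 0}
    - {"tx": 0,"ty": 0,"tz": 0,"roll": 0}
  fingers: 0

```text
clock: 33.55
position: [0.6728, 0.0505, 0.1878]
eef_rot: [[-0.148, 0.989, 0.002], [0.989, 0.148, -0.0], [-0.0, 0.002, -1.0]]
force: [-1.4, -0.1, 7.6]
width: 0.279
grasp_force: 60.1
```

jog_arm:
  steps:
    - {"tx": 0,"ty": 0,"tz": 0,"roll": 0}
    - {"tx": 0,"ty": 0,"tz": -20,"roll": 0}
    - {"tx": 0,"ty": 0,"tz": -60,"roll": 0}
    - {"tx": 0,"ty": 0,"tz": -100,"roll": 0}
    - {"tx": 0,"ty": 0,"tz": -130,"roll": 0}

```text
clock: 33.97
position: [0.6725, 0.0505, 0.3199]
eef_rot: [[-0.148, 0.989, 0.002], [0.989, 0.148, -0.0], [-0.0, 0.002, -1.0]]
force: [1.3, -0.7, -1.1]
width: 0.283
grasp_force: 59.6
```

Run:
```python
from h import *
plan([((.47,-.02,.155),46),(loc(CA,.013,-.075,.155),84.05)]);print(arm.read_state()["width"])
```

```text
at [0.6728 0.0505 0.1649] 8.5 j6 -0.16
tx -40 ty -211 tz 10 roll -37.5  |215|
tx -235 ty -162 tz -0 roll -38.1  |285|
0.2833614200819893
```

jog_arm:
  steps:
    - {"tx": -8,"ty": -40,"tz": 0,"roll": -7}
    - {"tx": -16,"ty": -80,"tz": 0,"roll": -14}
    - {"tx": -24,"ty": -120,"tz": 0,"roll": -21}
    - {"tx": -32,"ty": -160,"tz": 0,"roll": -28}
    - {"tx": -40,"ty": -200,"tz": 0,"roll": -35}

```text
clock: 34.38
position: [0.4784, -0.0189, 0.317]
eef_rot: [[-0.693, 0.721, 0.001], [0.721, 0.693, -0.0], [-0.001, 0.001, -1.0]]
force: [1.4, -1.4, -1.0]
width: 0.282
grasp_force: 59.6
```

Run:
```python
from h import *
plan([((.49,-.12,.165),68),(loc(CA,.013,-.075,.165),84.05)]);print(arm.read_state()["width"])
```

```text
at [ 0.4786 -0.019   0.162 ] 43.9 j6 -0.93
tx -81 ty -62 tz -3 roll -24.1  |102|
tx -101 ty -153 tz -0 roll -16.0  |183|
0.2817733169270996
```

jog_arm:
  steps:
    - {"tx": -20,"ty": -15,"tz": 0,"roll": -6}
    - {"tx": -40,"ty": -31,"tz": 0,"roll": -12}
    - {"tx": -60,"ty": -46,"tz": 0,"roll": -18}
    - {"tx": -81,"ty": -62,"tz": 0,"roll": -24}
    - {"tx": -81,"ty": -62,"tz": 0,"roll": -24}

```text
clock: 34.8
position: [0.492, -0.1237, 0.3172]
eef_rot: [[-0.927, 0.376, 0.002], [0.376, 0.927, -0.002], [-0.003, -0.001, -1.0]]
force: [0.1, -0.0, -1.4]
width: 0.282
grasp_force: 59.7
```

jog_arm:
  steps:
    - {"tx": -22,"ty": -33,"tz": 0,"roll": -4}
    - {"tx": -44,"ty": -66,"tz": 0,"roll": -8}
    - {"tx": -66,"ty": -100,"tz": 0,"roll": -12}
    - {"tx": -84,"ty": -130,"tz": 0,"roll": -16}
    - {"tx": -101,"ty": -153,"tz": 0,"roll": -16}

```text
clock: 35.22
position: [0.526, -0.3027, 0.3169]
eef_rot: [[-0.994, 0.109, 0.001], [0.109, 0.994, -0.001], [-0.001, -0.001, -1.0]]
force: [0.8, -0.2, -1.2]
width: 0.283
grasp_force: 59.8
```

jog_arm:
  steps:
    - {"tx": 0,"ty": 0,"tz": 0,"roll": 0}
    - {"tx": 0,"ty": 0,"tz": 15,"roll": 0}
    - {"tx": 0,"ty": 0,"tz": 30,"roll": 0}
    - {"tx": 0,"ty": 0,"tz": 30,"roll": 0}
    - {"tx": 0,"ty": 0,"tz": 30,"roll": 0}

```text
clock: 35.63
position: [0.526, -0.2998, 0.2864]
eef_rot: [[-0.994, 0.113, -0.001], [0.113, 0.994, 0.001], [0.001, 0.001, -1.0]]
force: [0.3, 0.4, -1.3]
width: 0.284
grasp_force: 59.8
```

Run:
```python
from h import *
plan([(loc(CA,.013,-.075,.041),84.05)]);print(arm.read_state()["width"])
```

```text
at [ 0.5259 -0.2997  0.1314] 83.5 j6 -2.07
tx -0 ty 0 tz 90 roll -0.5  |90|
0.2838548306685605
```

jog_arm:
  steps:
    - {"tx": 0,"ty": 0,"tz": 25,"roll": -0.5}
    - {"tx": 0,"ty": 0,"tz": 50,"roll": -0.5}
    - {"tx": 0,"ty": 0,"tz": 70,"roll": -0.5}
    - {"tx": 0,"ty": 0,"tz": 84,"roll": -0.5}
    - {"tx": 0,"ty": 0,"tz": 90,"roll": -0.5}

```text
clock: 36.05
position: [0.5261, -0.2998, 0.1956]
eef_rot: [[-0.995, 0.104, -0.001], [0.104, 0.995, 0.001], [0.001, 0.001, -1.0]]
force: [-0.7, 0.3, -1.7]
width: 0.284
grasp_force: 59.9
```

jog_arm:
  steps:
    - {"tx": 0,"ty": 0,"tz": 0,"roll": 0}
    - {"tx": 0,"ty": 0,"tz": 1,"roll": 0}
    - {"tx": 0,"ty": 0,"tz": 1,"roll": 0}
    - {"tx": 0,"ty": 0,"tz": 1,"roll": 0}
    - {"tx": 0,"ty": 0,"tz": 1,"roll": 0}

```text
clock: 36.47
position: [0.5264, -0.3002, 0.1963]
eef_rot: [[-0.995, 0.104, 0.001], [0.104, 0.995, -0.001], [-0.001, -0.001, -1.0]]
force: [0.3, 0.3, -1.2]
width: 0.287
grasp_force: 59.9
```

jog_arm:
  steps:
    - {"tx": 0,"ty": 0,"tz": 0,"roll": 0}
    - {"tx": 0,"ty": 0,"tz": 0,"roll": 0}
    - {"tx": 0,"ty": 0,"tz": 0,"roll": 0}
    - {"tx": 0,"ty": 0,"tz": 0,"roll": 0}
    - {"tx": 0,"ty": 0,"tz": -5,"roll": 0}
  fingers: 0.52

```text
clock: 36.88
position: [0.526, -0.3, 0.1999]
eef_rot: [[-0.995, 0.104, -0.001], [0.104, 0.995, 0.001], [0.001, 0.001, -1.0]]
force: [-1.0, 0.2, -1.1]
width: 0.519
grasp_force: 0.0
```

jog_arm:
  steps:
    - {"tx": 0,"ty": 0,"tz": -30,"roll": 0}
    - {"tx": 0,"ty": 0,"tz": -65,"roll": 0}
    - {"tx": 0,"ty": 0,"tz": -100,"roll": 0}
    - {"tx": 0,"ty": 0,"tz": -135,"roll": 0}
    - {"tx": 0,"ty": 0,"tz": -170,"roll": 0}

```text
clock: 37.3
position: [0.5258, -0.2999, 0.3725]
eef_rot: [[-0.995, 0.104, 0.0], [0.104, 0.995, -0.0], [-0.0, -0.0, -1.0]]
force: [0.7, -0.3, -1.1]
width: 0.519
grasp_force: 0.0
```

jog_arm:
  steps:
    - {"tx": 20,"ty": 35,"tz": -20,"roll": 0}
    - {"tx": 40,"ty": 70,"tz": -40,"roll": 0}
    - {"tx": 60,"ty": 105,"tz": -60,"roll": 0}
    - {"tx": 80,"ty": 140,"tz": -70,"roll": 0}
    - {"tx": 80,"ty": 140,"tz": -70,"roll": 0}

```text
clock: 37.72
position: [0.4588, -0.1487, 0.4426]
eef_rot: [[-0.995, 0.103, 0.001], [0.103, 0.995, 0.0], [-0.001, 0.0, -1.0]]
force: [1.1, -0.1, 0.1]
width: 0.521
grasp_force: 0.0
```

Run:
```python
from h import *
H=84.05
plan([])
t=cam(); s=cam("scene")
# lid tab location when open: predict and montage for one view
im=t["pixels"][180:340,230:450]; im2=s["pixels"][110:310,180:360]
a=cv2.resize(im,None,fx=2.3,fy=2.3,interpolation=cv2.INTER_CUBIC); b=cv2.resize(im2,(int(180*1.6),320))
m=np.zeros((600,800,3),np.uint8); m[:a.shape[0],:a.shape[1]]=a; m[:320,800-b.shape[1]:]=b
m=np.clip(m[:370]*1.5,0,255).astype(np.uint8); cv2.imwrite("pics/q.png",m)
for th in(1.75,): print(px(t,[loc(CA,.095-.209*np.cos(th),.06,.056+.209*np.sin(th))]))
```

```text
at [ 0.459  -0.1486  0.2876] 84.1 j6 -1.91
[[374.9798224  198.51875585]]
```

View pics/q.png

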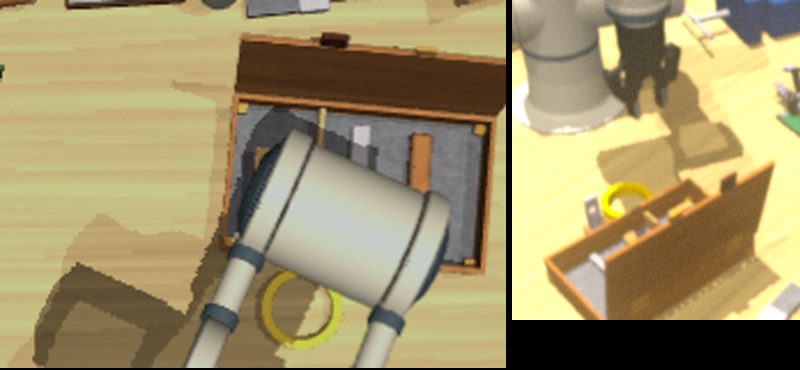

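The montage shows both chisels in the wide bay, at (361,140) and (420,160). The lid is at its stop with the tab at (335,40), which matches the predicted position. I pinch the tab and lower the lid.

Run:
```python
from h import *
H=84.05
pt=lambda t,r=.212,z0=.056: loc(CA,.095-r*np.cos(t),.060,z0+.010+r*np.sin(t))
plan([(pt(1.75)+[0,0,.05],H),(pt(1.75),H)])
f=lambda t:np.array([-np.cos(t),np.sin(t)])*212
for k in range(5):
    b=f(1.75-.35*k); print(k,[tuple(int(v) for v in np.round(-(f(1.75-.35*k-.07*i)-b))) for i in range(1,6)])
```

```text
at [ 0.4606 -0.1509  0.2867] 84.1 j6 -1.91
tx -201 ty -6 tz -38 roll 0.1  |204|
tx 0 ty 0 tz 50 roll -0.0  |50|
0 [(15, -2), (29, -3), (44, -3), (59, -2), (74, 0)]
1 [(15, 3), (29, 7), (43, 12), (56, 18), (69, 25)]
2 [(13, 8), (25, 17), (36, 26), (47, 36), (57, 47)]
3 [(9, 12), (17, 24), (25, 37), (31, 50), (37, 64)]
4 [(5, 14), (8, 29), (11, 43), (12, 58), (13, 73)]
```

jog_arm:
  steps:
    - {"tx": 0,"ty": 0,"tz": -40,"roll": 0}
    - {"tx": -40,"ty": -3,"tz": -42,"roll": 0}
    - {"tx": -80,"ty": -6,"tz": -42,"roll": 0}
    - {"tx": -120,"ty": -6,"tz": -42,"roll": 0}
    - {"tx": -160,"ty": -6,"tz": -42,"roll": 0}

```text
clock: 38.23
position: [0.6217, -0.1765, 0.482]
eef_rot: [[-0.994, 0.105, 0.0], [0.105, 0.994, -0.0], [-0.0, -0.0, -1.0]]
force: [0.5, 0.6, 0.2]
width: 0.515
grasp_force: 0.0
```

jog_arm:
  steps:
    - {"tx": -20,"ty": 0,"tz": 0,"roll": 0}
    - {"tx": -41,"ty": 0,"tz": 0,"roll": 0}
    - {"tx": -41,"ty": 0,"tz": 0,"roll": 0}
    - {"tx": -41,"ty": 0,"tz": 0,"roll": 0}
    - {"tx": -41,"ty": 0,"tz": 0,"roll": 0}

```text
clock: 38.65
position: [0.6603, -0.1802, 0.4817]
eef_rot: [[-0.995, 0.105, -0.001], [0.105, 0.995, 0.0], [0.001, 0.0, -1.0]]
force: [-0.6, -0.3, -0.2]
width: 0.522
grasp_force: 0.0
```

Run:
```python
from h import *
pt=lambda t,r=.212,z0=.056: loc(CA,.095-r*np.cos(t),.060,z0+.010+r*np.sin(t))
plan([(pt(1.75),84.05)])
```

```text
at [ 0.6601 -0.1801  0.3267] 84.0 j6 -1.82
tx 1 ty 2 tz 52 roll -0.1  |52|
```

jog_arm:
  steps:
    - {"tx": 1,"ty": 3,"tz": 15,"roll": 0}
    - {"tx": 1,"ty": 3,"tz": 35,"roll": 0}
    - {"tx": 1,"ty": 3,"tz": 51,"roll": 0}
    - {"tx": 1,"ty": 3,"tz": 51,"roll": 0}
    - {"tx": 1,"ty": 3,"tz": 51,"roll": 0}

```text
clock: 39.07
position: [0.6592, -0.1766, 0.4314]
eef_rot: [[-0.995, 0.104, -0.001], [0.104, 0.995, 0.0], [0.001, 0.0, -1.0]]
force: [-1.0, -0.0, -0.3]
width: 0.523
grasp_force: 0.0
```

jog_arm:
  steps:
    - {"tx": 0,"ty": 0,"tz": 0,"roll": 0}
    - {"tx": 0,"ty": 0,"tz": 0,"roll": 0}
    - {"tx": 0,"ty": 0,"tz": 0,"roll": 0}
    - {"tx": 0,"ty": 0,"tz": 0,"roll": 0}
    - {"tx": 0,"ty": 0,"tz": 0,"roll": 0}
  fingers: 0
  newtons: 50

```text
clock: 39.48
position: [0.6597, -0.1769, 0.4332]
eef_rot: [[-0.995, 0.105, 0.002], [0.105, 0.995, -0.002], [-0.002, -0.002, -1.0]]
force: [-2.9, -4.4, 3.2]
width: 0.326
grasp_force: 49.2
```

jog_arm:
  steps:
    - {"tx": 15,"ty": 0,"tz": -2,"roll": 0}
    - {"tx": 29,"ty": 0,"tz": -3,"roll": 0}
    - {"tx": 44,"ty": 0,"tz": -3,"roll": 0}
    - {"tx": 59,"ty": 0,"tz": -2,"roll": 0}
    - {"tx": 74,"ty": 0,"tz": 0,"roll": 0}

```text
clock: 39.9
position: [0.5859, -0.1691, 0.4334]
eef_rot: [[-0.995, 0.104, 0.004], [0.104, 0.995, -0.002], [-0.004, -0.002, -1.0]]
force: [0.6, -5.0, -0.8]
width: 0.322
grasp_force: 49.3
```

Run:
```python
from h import *
s=arm.read_state();print(s["width"],s["force"],s["grasp_force"])
pt=lambda t,r=.212,z0=.056: loc(CA,.095-r*np.cos(t),.060,z0+.010+r*np.sin(t))
plan([(pt(1.4),84.05)])
t=cam(); print(np.round(px(t,[loc(CA,.095-.209*np.cos(a),.06,.056+.209*np.sin(a)) for a in(1.4,1.75)])))
hs=cv2.cvtColor(t["pixels"],cv2.COLOR_BGR2HSV); print(t["pixels"][195:202:2,370:382:3].tolist())
```

```text
0.32208993338316394 [ 0.57120079 -5.04239642 -0.81378133] 49.283064007759094
at [ 0.5865 -0.1695  0.2784] 84.0 j6 -1.84
tx 0 ty -1 tz 3 roll -0.0  |4|
[[373. 228.]
 [375. 199.]]
[[[123, 134, 129], [121, 133, 129], [120, 133, 129], [119, 134, 129]], [[126, 133, 129], [124, 134, 130], [123, 133, 129], [121, 133, 129]], [[128, 134, 129], [127, 133, 129], [125, 133, 129], [124, 133, 129]], [[129, 133, 129], [129, 133, 129], [128, 134, 129], [127, 133, 129]]]
```

Tab held, following. Continuing the lowering arc.

jog_arm:
  steps:
    - {"tx": 15,"ty": 0,"tz": 3,"roll": 0}
    - {"tx": 29,"ty": 0,"tz": 7,"roll": 0}
    - {"tx": 43,"ty": 0,"tz": 12,"roll": 0}
    - {"tx": 56,"ty": 0,"tz": 18,"roll": 0}
    - {"tx": 69,"ty": 0,"tz": 25,"roll": 0}

```text
clock: 40.37
position: [0.517, -0.1618, 0.4091]
eef_rot: [[-0.995, 0.104, 0.003], [0.104, 0.995, -0.002], [-0.003, -0.002, -1.0]]
force: [-13.5, 0.1, 28.7]
width: 0.314
grasp_force: 47.3
```

jog_arm:
  steps:
    - {"tx": 13,"ty": 0,"tz": 8,"roll": 0}
    - {"tx": 25,"ty": 0,"tz": 17,"roll": 0}
    - {"tx": 36,"ty": 0,"tz": 26,"roll": 0}
    - {"tx": 47,"ty": 0,"tz": 36,"roll": 0}
    - {"tx": 57,"ty": 0,"tz": 47,"roll": 0}

```text
clock: 40.78
position: [0.4601, -0.1558, 0.3607]
eef_rot: [[-0.995, 0.104, 0.001], [0.104, 0.995, -0.002], [-0.002, -0.002, -1.0]]
force: [-8.4, -2.4, 8.0]
width: 0.314
grasp_force: 67.7
```

jog_arm:
  steps:
    - {"tx": 9,"ty": 0,"tz": 12,"roll": 0}
    - {"tx": 17,"ty": 0,"tz": 24,"roll": 0}
    - {"tx": 25,"ty": 0,"tz": 37,"roll": 0}
    - {"tx": 31,"ty": 0,"tz": 50,"roll": 0}
    - {"tx": 37,"ty": 0,"tz": 64,"roll": 0}

```text
clock: 41.2
position: [0.4239, -0.152, 0.296]
eef_rot: [[-0.995, 0.104, 0.002], [0.104, 0.995, -0.001], [-0.002, -0.001, -1.0]]
force: [3.2, -5.1, -0.5]
width: 0.317
grasp_force: 94.2
```

jog_arm:
  steps:
    - {"tx": 5,"ty": 0,"tz": 14,"roll": 0}
    - {"tx": 8,"ty": 0,"tz": 29,"roll": 0}
    - {"tx": 11,"ty": 0,"tz": 43,"roll": 0}
    - {"tx": 12,"ty": 0,"tz": 58,"roll": 0}
    - {"tx": 12,"ty": 0,"tz": 68,"roll": 0}

```text
clock: 41.62
position: [0.4133, -0.151, 0.2275]
eef_rot: [[-0.995, 0.104, 0.004], [0.104, 0.995, -0.001], [-0.004, -0.001, -1.0]]
force: [0.4, 1.9, 3.3]
width: 0.318
grasp_force: 129.1
```

Run:
```python
from h import *
s=arm.read_state();print(s["width"],s["force"],s["grasp_force"])
plan([(loc(CA,.095-.212,.06,.066),84.05)])
```

```text
0.3180018021472423 [0.44500494 1.85921723 3.2852957 ] 129.1252326965332
at [ 0.4139 -0.1512  0.0725] 84.0 j6 -1.95
tx 3 ty -1 tz 6 roll -0.0  |7|
```

jog_arm:
  steps:
    - {"tx": 0,"ty": 0,"tz": 2,"roll": 0}
    - {"tx": 0,"ty": 0,"tz": 4,"roll": 0}
    - {"tx": 0,"ty": 0,"tz": 5,"roll": 0}
    - {"tx": 0,"ty": 0,"tz": 5,"roll": 0}
    - {"tx": 0,"ty": 0,"tz": 5,"roll": 0}

```text
clock: 42.03
position: [0.4134, -0.1511, 0.2233]
eef_rot: [[-0.994, 0.105, 0.004], [0.105, 0.995, -0.002], [-0.004, -0.001, -1.0]]
force: [5.8, 1.2, 2.5]
width: 0.315
grasp_force: 131.7
```

jog_arm:
  steps:
    - {"tx": 0,"ty": 0,"tz": 0,"roll": 0}
    - {"tx": 0,"ty": 0,"tz": 0,"roll": 0}
    - {"tx": 0,"ty": 0,"tz": 0,"roll": 0}
    - {"tx": 0,"ty": 0,"tz": -20,"roll": 0}
    - {"tx": 0,"ty": 0,"tz": -50,"roll": 0}
  fingers: 0.5

```text
clock: 42.45
position: [0.4114, -0.1501, 0.2714]
eef_rot: [[-0.995, 0.104, -0.004], [0.104, 0.995, 0.002], [0.005, 0.002, -1.0]]
force: [-0.2, 0.4, 0.4]
width: 0.497
grasp_force: 0.0
```

jog_arm:
  steps:
    - {"tx": 20,"ty": 0,"tz": -70,"roll": 0}
    - {"tx": 60,"ty": 0,"tz": -80,"roll": 0}
    - {"tx": 60,"ty": 0,"tz": -80,"roll": 0}
    - {"tx": 60,"ty": 0,"tz": -80,"roll": 0}
    - {"tx": 60,"ty": 0,"tz": -80,"roll": 0}

```text
clock: 42.87
position: [0.3519, -0.1441, 0.3532]
eef_rot: [[-0.995, 0.105, 0.002], [0.105, 0.995, -0.001], [-0.002, -0.001, -1.0]]
force: [0.3, -0.7, 0.5]
width: 0.501
grasp_force: 0.0
```

Run:
```python
from h import *
t=cam(); a=cv2.imread("pics/top0.png").astype(int); d=np.abs(t["pixels"].astype(int)-a).sum(2)
cv2.imwrite("pics/r.png",t["pixels"])
# lid corners: compare right part of lid with initial
print("lid diff",np.median(d[230:290,400:440]),np.median(d[230:290,340:380]), "tab",t["pixels"][296,355:368:3].tolist(),a[296,355:368:3].tolist())
pt=lambda ph,dz=0,r=.060: loc(CA,-.120-r*np.cos(np.radians(ph)),-.040,.040+dz+r*np.sin(np.radians(ph)))
plan([(pt(104.6,.08),84.05),(pt(104.6,.004),84.05)])
```

```text
lid diff 8.0 9.0 tab [[68, 78, 81], [77, 88, 91], [67, 76, 79], [44, 52, 56], [38, 60, 71]] [[29, 49, 60], [19, 32, 57], [20, 33, 58], [20, 33, 58], [52, 80, 89]]
at [ 0.3527 -0.1444  0.1976] 84.0 j6 -2.01
tx -71 ty -101 tz 20 roll -0.0  |125|
tx 0 ty 0 tz 76 roll -0.0  |76|
```

jog_arm:
  steps:
    - {"tx": -18,"ty": -30,"tz": 0,"roll": 0}
    - {"tx": -35,"ty": -60,"tz": 0,"roll": 0}
    - {"tx": -55,"ty": -85,"tz": 0,"roll": 0}
    - {"tx": -68,"ty": -103,"tz": 10,"roll": 0}
    - {"tx": -68,"ty": -103,"tz": 20,"roll": 0}

```text
clock: 43.33
position: [0.4123, -0.2575, 0.3313]
eef_rot: [[-0.994, 0.105, 0.002], [0.105, 0.994, -0.002], [-0.002, -0.002, -1.0]]
force: [-2.0, 1.9, -1.2]
width: 0.501
grasp_force: 0.0
```

jog_arm:
  steps:
    - {"tx": 0,"ty": 0,"tz": 0,"roll": 0}
    - {"tx": 0,"ty": 0,"tz": 0,"roll": 0}
    - {"tx": 0,"ty": 0,"tz": 0,"roll": 0}
    - {"tx": 0,"ty": 0,"tz": 0,"roll": 0}
    - {"tx": 0,"ty": 0,"tz": 0,"roll": 0}

```text
clock: 43.75
position: [0.4094, -0.2533, 0.3328]
eef_rot: [[-0.995, 0.103, 0.0], [0.103, 0.995, -0.0], [-0.0, -0.0, -1.0]]
force: [0.7, 0.3, 0.5]
width: 0.497
grasp_force: 0.0
```

Run:
```python
from h import *
plan([((.4150,-.2522,.1050),84.05)])
```

```text
at [ 0.4094 -0.2533  0.1778] 84.1 j6 -2.15
tx -5 ty 2 tz 73 roll 0.0  |73|
```

jog_arm:
  steps:
    - {"tx": -5,"ty": 2,"tz": 25,"roll": 0}
    - {"tx": -5,"ty": 2,"tz": 50,"roll": 0}
    - {"tx": -5,"ty": 2,"tz": 72,"roll": 0}
    - {"tx": -5,"ty": 2,"tz": 72,"roll": 0}
    - {"tx": -5,"ty": 2,"tz": 72,"roll": 0}

```text
clock: 44.17
position: [0.4144, -0.252, 0.2604]
eef_rot: [[-0.995, 0.104, -0.001], [0.104, 0.995, 0.001], [0.002, 0.001, -1.0]]
force: [0.8, -0.6, -0.2]
width: 0.499
grasp_force: 0.0
```

jog_arm:
  steps:
    - {"tx": 0,"ty": 0,"tz": 0,"roll": 0}
    - {"tx": 0,"ty": 0,"tz": 0,"roll": 0}
    - {"tx": 0,"ty": 0,"tz": 0,"roll": 0}
    - {"tx": 0,"ty": 0,"tz": 0,"roll": 0}
    - {"tx": 0,"ty": 0,"tz": 0,"roll": 0}
  fingers: 0
  newtons: 35

```text
clock: 44.58
position: [0.4147, -0.2523, 0.261]
eef_rot: [[-0.995, 0.104, 0.001], [0.104, 0.995, -0.001], [-0.001, -0.001, -1.0]]
force: [0.1, 0.1, 0.9]
width: -0.001
grasp_force: 0.0
```

Run:
```python
from h import *
s=arm.read_state();print(s["width"],s["force"],s["grasp_force"]);plan([(loc(CA,-.179,-.04,.035),84.05)])
```

```text
-0.0014468680693540126 [0.07288654 0.06174477 0.87708061] 0.0
at [ 0.4148 -0.2524  0.106 ] 84.0 j6 -2.14
tx 76 ty -0 tz 71 roll -0.0  |104|
```

Run:
```python
from h import *
z=cv2.imread
s=cam("scene"); t=cam(); cv2.imwrite("pics/s1.png",s["pixels"]); cv2.imwrite("pics/t1.png",t["pixels"])
A={"top0":z("pics/top0.png"),"n(up)":z("pics/n.png"),"p":z("pics/p.png"),"r":z("pics/r.png"),"now":t["pixels"]}
for k,i in A.items():
    print(k); 
    for v in(298,304,310,316,322,327): print("  ",v,[int(i[v,u].mean()) for u in range(384,410,2)], [int(np.ptp(i[v,u])) for u in range(384,410,2)])
# predicted positions of lever grip in scene cam for angles
for ph in(-10,30,60,90,104): print(ph,np.round(px(s,[loc(CA,-.120-.06*np.cos(np.radians(ph)),-.04,.04+.06*np.sin(np.radians(ph)))])), np.round(px(t,[loc(CA,-.120-.06*np.cos(np.radians(ph)),-.04,.04+.06*np.sin(np.radians(ph)))])))
```

```text
top0
   298 [97, 97, 43, 97, 95, 78, 126, 126, 117, 48, 97, 99, 99] [50, 51, 36, 62, 42, 67, 1, 0, 19, 41, 66, 50, 50]
   304 [93, 82, 77, 95, 111, 103, 105, 116, 121, 80, 98, 104, 104] [48, 41, 42, 26, 6, 7, 5, 2, 4, 13, 44, 49, 49]
   310 [111, 107, 115, 77, 118, 110, 99, 98, 119, 115, 115, 115, 115] [41, 47, 40, 23, 17, 42, 36, 11, 20, 40, 40, 39, 40]
   316 [94, 98, 95, 99, 105, 99, 81, 106, 108, 106, 105, 105, 105] [49, 48, 45, 9, 29, 48, 41, 5, 42, 48, 47, 48, 48]
   322 [106, 99, 82, 111, 122, 111, 99, 117, 109, 109, 110, 109, 108] [46, 51, 43, 4, 3, 5, 3, 11, 43, 43, 43, 44, 44]
   327 [108, 102, 92, 122, 121, 120, 120, 115, 112, 111, 112, 111, 111] [45, 51, 43, 5, 6, 6, 6, 21, 40, 40, 40, 41, 42]
n(up)
   298 [104, 109, 48, 92, 70, 64, 52, 52, 86, 36, 102, 105, 105] [53, 49, 40, 63, 38, 35, 30, 29, 45, 26, 69, 53, 52]
   304 [97, 87, 75, 100, 32, 89, 131, 129, 125, 99, 97, 110, 110] [50, 44, 41, 29, 5, 3, 2, 3, 3, 3, 27, 51, 52]
   310 [90, 39, 81, 89, 84, 78, 83, 122, 122, 122, 121, 121, 123] [15, 6, 14, 15, 14, 14, 19, 41, 40, 41, 42, 42, 41]
   316 [46, 95, 114, 113, 110,
[... 1956 characters left out ...]
 120, 123, 124] [16, 17, 15, 2, 13, 16, 17, 18, 18, 18, 19, 16, 14]
   310 [70, 76, 68, 75, 46, 63, 77, 87, 95, 101, 106, 111, 115] [13, 22, 37, 41, 18, 11, 12, 14, 15, 15, 17, 18, 17]
   316 [91, 63, 63, 64, 64, 65, 61, 69, 57, 65, 79, 87, 96] [16, 27, 36, 36, 36, 35, 33, 25, 7, 12, 14, 15, 15]
   322 [120, 119, 117, 98, 73, 95, 113, 111, 112, 112, 112, 111, 83] [18, 19, 19, 23, 34, 42, 43, 44, 44, 45, 45, 44, 30]
   327 [116, 116, 114, 111, 106, 101, 94, 107, 115, 116, 115, 114, 114] [18, 17, 18, 17, 17, 17, 15, 33, 41, 41, 41, 42, 42]
-10 [[220. 242.]] [[394. 325.]]
30 [[219. 234.]] [[396. 323.]]
60 [[222. 232.]] [[397. 315.]]
90 [[228. 235.]] [[399. 304.]]
104 [[231. 238.]] [[399. 299.]]
```

jog_arm:
  steps:
    - {"tx": 0,"ty": 0,"tz": -35,"roll": 0}
    - {"tx": 0,"ty": 0,"tz": -70,"roll": 0}
    - {"tx": 0,"ty": 40,"tz": -90,"roll": 0}
    - {"tx": 0,"ty": 80,"tz": -90,"roll": 0}
    - {"tx": 0,"ty": 115,"tz": -90,"roll": 0}
  fingers: 0.5

```text
clock: 45.1
position: [0.4265, -0.1366, 0.3518]
eef_rot: [[-0.994, 0.106, 0.003], [0.106, 0.994, -0.001], [-0.003, -0.001, -1.0]]
force: [1.0, 0.5, -0.4]
width: 0.501
grasp_force: 0.0
```

Run:
```python
from h import *
t=cam();s=cam("scene"); cv2.imwrite("pics/t2.png",t["pixels"]);cv2.imwrite("pics/s2.png",s["pixels"])
i=t["pixels"]
for v in range(292,330,3): print(v,[int(i[v,u].mean())*(1 if np.ptp(i[v,u])<14 else -1) for u in range(386,410,2)])
for uv in((398,304),(398,301),(398,307)):
  for z in(.07,.09,.11):
    p=w(t,uv,z)[:2]-CA[0];a=CA[1]; print(uv,z,np.round([p[0]*np.cos(a)+p[1]*np.sin(a),-p[0]*np.sin(a)+p[1]*np.cos(a)],4))
j=s["pixels"]
print("scene grayness")
for v in range(222,256,3): print(v,[int(j[v,u].mean())*(1 if np.ptp(j[v,u])<25 else -1) for u in range(208,246,3)])
```

```text
292 [-125, -124, -124, -123, -121, -119, -109, 42, -104, -113, -111, -108]
295 [128, -127, -127, -125, -124, -124, 71, -83, -122, -121, -118, -116]
298 [130, 129, 129, 129, -128, 110, 61, -119, -125, -124, -123, -117]
301 [131, 131, 131, 130, 127, 59, 105, 128, -128, -127, -126, 88]
304 [131, 131, 131, 131, 96, 76, 130, 129, 129, 129, 118, 48]
307 [130, 131, 132, 116, 47, 123, 131, 130, 130, 130, 77, 37]
310 [129, 130, 126, 48, 110, 131, 131, 131, 131, 104, 45, 58]
313 [128, 128, 74, -87, 130, 130, 130, 131, 122, 53, 40, -106]
316 [-126, 104, 64, 123, 129, 129, 130, 128, 77, 39, -95, -109]
319 [-113, 46, -112, -126, -127, 128, 128, 95, 42, -80, -111, -111]
322 [52, -99, -122, -123, -125, -126, 108, 43, -74, -113, -113, -112]
325 [70, -104, -115, -120, -121, -113, 44, -92, -115, -115, -115, -115]
328 [44, 49, 50, 54, -104, -81, -114, -113, -113, -112, -113, -112]
(398, 304) 0.07 [-0.1196 -0.0422]
(398, 304) 0.09 [-0.1196 -0.0396]
(398, 304) 0.11 [-0.1195 -0.037 ]
(398, 301) 0.07 [-0.1115 -0.0415]
(398, 301) 0.09 [-0.1115 -0.0389]
(398, 301) 0.11 [-0.1116 -0.0363]
(398, 307) 0.07 [-0.1
[... 379 characters left out ...]
 147, 123, -137, -156, -155, -126, -97, -74]
234 [-165, -164, -160, -158, -146, 118, 114, -115, -157, -148, -123, -74, -107]
237 [-162, -158, -158, -160, -158, 116, -145, -126, -149, -146, -122, -94, -159]
240 [-159, -160, -160, -157, -155, -127, -154, -153, -134, -151, -119, -134, -159]
243 [-159, -159, -157, -153, -158, -147, -125, 160, 143, -151, -93, -115, -122]
246 [-158, -155, -156, -158, -161, -158, -116, -102, -117, -128, -115, -105, -111]
249 [-154, -156, -158, -158, -163, -157, -133, -105, -126, -119, -111, -110, -108]
252 [-158, -158, -161, -163, -159, -149, -122, -112, -114, -115, -111, -112, -112]
255 [-159, -163, -160, -160, -158, -142, -116, -110, -111, -112, -111, -115, -109]
```

The lever is still up, with its end plate near local x=-0.12. My pads went down about 15 mm too far towards the case, so I redo the pinch there.

Run:
```python
from h import *
plan([(loc(CA,-.119,-.040,.17),84.05),(loc(CA,-.119,-.040,.104),84.05)])
```

```text
at [ 0.4261 -0.1337  0.1958] 84.2 j6 -1.91
tx 15 ty -119 tz 26 roll 0.2  |123|
tx 0 ty 0 tz 66 roll -0.0  |66|
```

jog_arm:
  steps:
    - {"tx": 5,"ty": -40,"tz": 0,"roll": 0}
    - {"tx": 10,"ty": -80,"tz": 0,"roll": 0}
    - {"tx": 15,"ty": -119,"tz": 5,"roll": 0}
    - {"tx": 15,"ty": -119,"tz": 20,"roll": 0}
    - {"tx": 15,"ty": -119,"tz": 20,"roll": 0}

```text
clock: 45.62
position: [0.3982, -0.2564, 0.3288]
eef_rot: [[-0.994, 0.107, -0.002], [0.107, 0.994, 0.001], [0.002, 0.001, -1.0]]
force: [-1.1, 0.7, -1.2]
width: 0.5
grasp_force: 0.0
```

jog_arm:
  steps:
    - {"tx": 0,"ty": 0,"tz": 0,"roll": 0}
    - {"tx": 0,"ty": 0,"tz": 0,"roll": 0}
    - {"tx": 0,"ty": 0,"tz": 0,"roll": 0}
    - {"tx": 0,"ty": 0,"tz": 0,"roll": 0}
    - {"tx": 0,"ty": 0,"tz": 0,"roll": 0}

```text
clock: 46.03
position: [0.3995, -0.2541, 0.3308]
eef_rot: [[-0.995, 0.103, 0.001], [0.103, 0.995, -0.0], [-0.001, -0.0, -1.0]]
force: [0.1, 0.2, 0.2]
width: 0.5
grasp_force: 0.0
```

Run:
```python
from h import *
plan([(loc(CA,-.119,-.040,.104),84.05)])
```

```text
at [ 0.3996 -0.2542  0.1758] 84.1 j6 -2.16
tx 1 ty 3 tz 72 roll 0.0  |72|
```

jog_arm:
  steps:
    - {"tx": 1,"ty": 3,"tz": 20,"roll": 0}
    - {"tx": 1,"ty": 3,"tz": 40,"roll": 0}
    - {"tx": 1,"ty": 3,"tz": 60,"roll": 0}
    - {"tx": 1,"ty": 3,"tz": 72,"roll": 0}
    - {"tx": 1,"ty": 3,"tz": 72,"roll": 0}

```text
clock: 46.45
position: [0.3982, -0.2509, 0.2567]
eef_rot: [[-0.995, 0.103, -0.002], [0.103, 0.995, 0.002], [0.003, 0.002, -1.0]]
force: [-1.2, -0.2, -0.8]
width: 0.502
grasp_force: 0.0
```

jog_arm:
  steps:
    - {"tx": 0,"ty": 0,"tz": 0,"roll": 0}
    - {"tx": 0,"ty": 0,"tz": 0,"roll": 0}
    - {"tx": 0,"ty": 0,"tz": 0,"roll": 0}
    - {"tx": 0,"ty": 0,"tz": 0,"roll": 0}
    - {"tx": 0,"ty": 0,"tz": 0,"roll": 0}
  fingers: 0
  newtons: 35

```text
clock: 46.87
position: [0.3987, -0.2516, 0.259]
eef_rot: [[-0.995, 0.104, 0.001], [0.104, 0.995, -0.001], [-0.001, -0.001, -1.0]]
force: [-0.5, -0.6, -0.1]
width: -0.001
grasp_force: 0.0
```

Run:
```python
from h import *
s=arm.read_state();print(s["width"],s["force"],s["grasp_force"]);plan([(loc(CA,-.179,-.04,.035),84.05)])
```

```text
-0.0014423560868647171 [-0.46945365 -0.62892525 -0.11638931] 0.0
at [ 0.3988 -0.2518  0.104 ] 84.0 j6 -2.16
tx 60 ty 1 tz 69 roll -0.0  |92|
```

jog_arm:
  steps:
    - {"tx": 0,"ty": 0,"tz": -40,"roll": 0}
    - {"tx": 0,"ty": 0,"tz": -80,"roll": 0}
    - {"tx": 0,"ty": 30,"tz": -100,"roll": 0}
    - {"tx": 0,"ty": 70,"tz": -100,"roll": 0}
    - {"tx": 0,"ty": 110,"tz": -100,"roll": 0}
  fingers: 0.5

```text
clock: 47.28
position: [0.4101, -0.1415, 0.3601]
eef_rot: [[-0.994, 0.106, 0.004], [0.106, 0.994, -0.002], [-0.004, -0.001, -1.0]]
force: [0.1, 0.3, 0.6]
width: 0.499
grasp_force: 0.0
```

jog_arm:
  steps:
    - {"tx": 0,"ty": 40,"tz": 0,"roll": 0}
    - {"tx": 0,"ty": 80,"tz": 0,"roll": 0}
    - {"tx": 0,"ty": 120,"tz": 0,"roll": 0}
    - {"tx": 0,"ty": 160,"tz": 0,"roll": 0}
    - {"tx": 0,"ty": 200,"tz": 0,"roll": 0}

```text
clock: 47.7
position: [0.4304, 0.0587, 0.3588]
eef_rot: [[-0.995, 0.104, 0.001], [0.104, 0.995, -0.0], [-0.001, 0.0, -1.0]]
force: [1.3, -0.3, 1.1]
width: 0.499
grasp_force: 0.0
```

Run:
```python
from h import *
t=cam();s=cam("scene"); cv2.imwrite("pics/t3.png",t["pixels"]);cv2.imwrite("pics/s3.png",s["pixels"])
def show(i,us,vs,th):
    for v in vs: print(v,"".join("#" if np.ptp(i[v,u])<th and i[v,u].mean()>70 else ("+" if i[v,u].mean()<70 else ".") for u in us))
print("top now / top0 cols 380-412");show(t["pixels"],range(380,412),range(292,332),16); print(); show(cv2.imread("pics/top0.png"),range(380,412),range(292,332),16)
for n,i in(("scene now",s["pixels"]),("scene0",cv2.imread("pics/scene0.png"))):
    print(n); show(i,range(208,246),range(224,256),32)
```

```text
top now / top0 cols 380-412
292 ................................
293 +...............................
294 ...++++++.......................
295 ......+......++.................
296 ........+...++.............+++++
297 ........+...++........++........
298 ........+.......####..+.........
299 ........+.....+#####..+.........
300 ........+.....+#####..+.........
301 ......+++..++++#####..+.........
302 ......+++..++++######++.........
303 ...........##########.+.........
304 .......+...############.........
305 .......++.+##.....####..........
306 ..........+##.....###++.........
307 ..........+##.....##............
308 ..........+##.....##............
309 ...........#......##............
310 ...........#.....+##............
311 ...........#......##............
312 .........+.#......##............
313 .........+##.....+##............
314 .........+##......#.............
315 .........+##......#.............
316 ..........##......#.............
317 ..........##....+##.............
318 .........+##....+##.............
319 ..........##+...+##.............
320 ..........##+++++##.............
[... 3957 characters left out ...]
............
240 ..............##......................
241 ............#####.....................
242 ..........#########...................
243 .........############..###............
244 ..........######....#######...........
245 ...........####......######...........
246 ............###........####...........
247 .............###......................
248 ...............##.....................
249 ...............##.....................
250 ...................#..................
251 ......................................
252 ......................................
253 ......................................
254 ......................................
255 ......................................
```

The lever now looks pixel-for-pixel as it did at the start, folded down over the lid: my fingers tipped it and it fell shut. Last, I compare the whole scene with the start.

Run:
```python
from h import *
for n in("top","scene"):
    a=cv2.imread(f"pics/{n}0.png");b=cv2.imread("pics/t3.png" if n=="top" else "pics/s3.png")
    d=cv2.absdiff(a,b).sum(2) if False else cv2.absdiff(cv2.GaussianBlur(a,(3,3),0),cv2.GaussianBlur(b,(3,3),0)).max(2)
    m=(d>30).astype(np.uint8); k,l,st,c=cv2.connectedComponentsWithStats(cv2.dilate(m,np.ones((3,3))))
    print(n,[tuple(map(int,x)) for x in st[1:] if x[4]>25])
t=cam()
for z in("pawl up thumb",): print(px(t,[loc(CL,-.127+.064*np.cos(np.radians(129)),0,.055+.064*np.sin(np.radians(129)))]), [t["pixels"][v,u].tolist() for u,v in((184,310),(183,312),(186,306))])
```

```text
top [(256, 199, 54, 17, 545), (193, 212, 27, 47, 794), (0, 234, 346, 246, 35835), (179, 245, 26, 78, 1009), (207, 260, 6, 16, 81), (65, 380, 43, 26, 694), (0, 390, 17, 11, 135), (313, 412, 44, 68, 884), (337, 462, 8, 14, 62), (310, 467, 9, 13, 113)]
scene [(159, 0, 218, 254, 25336), (340, 100, 27, 13, 231), (180, 145, 11, 17, 129), (360, 166, 50, 47, 1164), (185, 174, 24, 24, 300), (355, 232, 29, 35, 465)]
[[183.76172993 312.32975759]] [[113, 114, 119], [114, 114, 120], [44, 46, 44]]
```

```bash
python3 -c "
from cell import arm; print(arm.close_job())"
```

```text
the job is handed in; nothing more can be done
None
```

I handed the job in at about 48 s: block in the narrow bay, both loose chisels in the wide bay, lid shut, latch down, clamp open with its pawl up. The latch folded when my fingers knocked it and it fell shut, not from a controlled pinch, but the final pictures show the latch, lid and other bench things as at the start.

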